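# Gang-clamp the maple blocks in the carving machine's vise

## Task

Switch the carving machine off at its yellow isolator before you touch any block, then take yesterday's dark block out of the vise and put it in the wooden tray. Stand all the pale maple blocks on the vise's bed in one row along the jaws, side by side, so that each touches both jaws once it is closed, and crank the vise up tight so that every block is firmly gripped. Only then switch the isolator back on, and leave the bottle, the jar and the scraper where they are.

Things in the scene. Friction and masses are not known exactly. Their poses are not given: they have to be found in the camera images.
- vise: green bench vise on a wooden riser, fixed; position and yaw vary. Origin on the bench under the middle of the bed; z up, y from the crank end (-y) to the fixed jaw (+y), x along the jaws. Flat bed 96 mm above the bench, 222 mm long in x between end stops 20 mm high and 8 mm thick. Fixed jaw's face at y = +43 mm; both jaws 220 mm long, rising 28 mm above the bed. Base spans y = -100 to +85 mm
- jaw: moving jaw, dark steel with a pale wood face; origin at the middle of its gripping face at bed height, at vise y = -43 mm when crank = 0, going to +y as the crank turns, 16 mm a turn. The gap between the jaw faces is 86 mm at crank = 0. 35 mm thick behind the face
- crank (a joint): crank angle, rad, 0 to 17.6, at first 0 to 2.2; grows turned clockwise seen from the crank end (closing, 16 mm a turn). At 0 the handle is straight above the screw; turning on carries it towards the vise's +x, then down. Friction 0.25 N m (6 N at the handle); stays where left. Goes stiff when the jaw meets the blocks (about 15.7); some 15 N at the handle then grips well
- crank_grip (a point): middle of the red free-spinning sleeve on the crank handle, to be held with one fixed orientation all round: 22 mm diameter, 52 mm long along the vise's y, at vise y = -158 mm. It circles with 42 mm radius about the screw axis, which lies at vise x = 0, 72 mm above the bench. Its own orientation is meaningless as it spins
- isolator_box: yellow isolator box of 80 x 70 x 50 mm, fixed, its place and yaw vary; origin at the centre of its underside. Its lever turns about its y axis 56 mm above the bench. Green mark on the top at -x (ON), red mark at +x (OFF)
- isolator (a joint): isolator lever angle, rad: 0 = ON, leaning 0.55 rad to the box's -x; 1.1 = OFF, leaning 0.55 rad to the box's +x. Its heavy bar falls over the centre (0.55) to either end and stays; about 2 N at the bar pushes it over
- isolator_bar (a point): middle of the red bar at the lever's end, 60 mm long along the box's y, 18 mm in diameter, 80 mm from the pivot; about 124 mm above the bench and 42 mm off the box's centre at either end
- tray: open wooden tray of 130 (x) x 120 (y) x 40 mm, walls and floor 5 mm, fixed; origin at the centre of its underside. The tray and the isolator may swap places
- block1: fresh pale maple block, 46 x 46 mm square, 60 mm tall, 60 to 130 g, upright on the bench mat left of the vise at the start; origin at the centre of its underside, z up its height. Two to four of block1..block4 are present, the others are absent (None from the start)
- block2: fresh pale maple block, 46 x 46 mm square, 60 mm tall, 60 to 130 g, upright on the bench mat left of the vise at the start; origin at the centre of its underside, z up its height. Two to four of block1..block4 are present, the others are absent (None from the start)
- block3: fresh pale maple block, 46 x 46 mm square, 60 mm tall, 60 to 130 g, upright on the bench mat left of the vise at the start; origin at the centre of its underside, z up its height. Two to four of block1..block4 are present, the others are absent (None from the start)
- block4: fresh pale maple block, 46 x 46 mm square, 60 mm tall, 60 to 130 g, upright on the bench mat left of the vise at the start; origin at the centre of its underside, z up its height. Two to four of block1..block4 are present, the others are absent (None from the start)
- old_block: dark brown block, 46 x 46 mm, 60 mm tall, about 110 g, standing upright loosely on the vise bed between the open jaws at the start; origin at the centre of its underside
- spirit_bottle: bystander: pink bottle, 60 mm in diameter, 150 mm tall, beyond the vise; origin at the centre of its underside
- varnish_jar: bystander: amber jar, 70 mm in diameter, 80 mm tall, beyond the vise; origin at the centre of its underside
- scraper: bystander: scraper with a wooden handle and a steel blade, 300 mm long, 65 mm wide, 20 mm thick, lying beyond the blocks; origin under its middle
Things that resemble listed ones, but are neither listed nor needed, are in the scene too. Leave any pink look-alike of the block1 alone.

How it is judged:
By the outcome, as a careful person would: the job done as asked, in the order asked, and still so for the second after the job is handed in, with the robot touching nothing.
Of block1, block2, block3, block4 only 2 to 4 are there at a start; the rules pass over those that are not, and their reading is None.
At some moment in a run one of block1, block2, block3, block4 may be knocked a few centimetres aside while the robot is not near it.
It also fails if it takes over 208 s, if anything falls off the work surface, if the arm or the gripper's body presses on something with over 40 N, if the wrist force passes 120 N, or if a joint passes its speed limit or range.

## Robot

A 7-joint arm with a two-finger parallel gripper is mounted at the origin on the work surface. World frame = base frame: x ahead of the robot, y to its left, z up, the work surface at z = 0. Lengths are in m, angles in rad, forces in N, time in s.
With the tool pointing down it reaches from about 0.4 to 0.875 m from the base axis. Payload 19.3 kg.
Tool frame: the origin (TCP) lies on the centre line of the jaws, within the pads' length; the fingertips stand 14 mm ahead of it and the grasp point (between the pads) lies 5 mm behind it; z points along the fingers, y is the line along which they close (so a half turn about z gives the same grasp; the last joint's range is limited). The gripper opens to 85 mm and grips with 20 to 120 N. Pads are 22 mm wide; open, the fingers measure 114 mm over their backs; the gripper's body (76 mm by 85 mm) begins 54 mm behind the grasp point. The pads swing forward as they close: fully open they stand 13 mm farther back than shut.
Start: joints at [-1.364, 0.521, -0.036, 1.599, 0.021, 1.021, -0.113], TCP at [0.171, 0.601, 0.245] pointing down, gripper open.
Joint ranges: [-2.91, 2.91], [-0.3, 2.13], [-1.5, 1.42], [0.17, 2.43], [-1.26, 4.41], [0.16, 1.93], [-2.52, 2.52]. Speed limits (rad/s): [1.89, 1.89, 2.39, 2.39, 3.01, 3.01, 3.01].

## Interface

Orientations are given as [roll, pitch, yaw] about the fixed x, y, z axes, in that order (R = Rz(yaw) Ry(pitch) Rx(roll)).
In Python, from workcell import bot, grab_frame, regions_of gives the robot as it stands. The module is installed in compiled form; this text tells all that it offers.
- The arm moves only by the tool play_rows, never from a script. Its argument "plan" is a list of rows, each a list of 3 entries, a list of its own where there are three numbers: the shift along the tool's x, y, z in units of 2.5 cm (1.0 is 2.5 cm), then the turn, a rotation vector about the tool's x, y, z in units of 0.15 rad (1.0 is 0.15 rad), then the closure, from -1 (fully open) to 1 (shut). In form: [[[tx, ty, tz], [rx, ry, rz], jaw], ...]. A call has 1 to 20 rows; each row shifts and turns the commanded pose from where the row before left it, along the tool's axes as they then stand; what a row does not reach is not made up. A row lasts 1/8 s, in which the tool goes at most 62.5 mm and 10.7 degrees, less where a joint would pass 70% of its speed; a pose out of reach is approached as far as the arm can. A call with a number of a shift or a turn outside -1 to 1 is refused whole. A call with a gripper value outside its range is refused whole. The fingers move at their own pace and stop on an object; "newtons" is the grip in N (left out, the last holds). Time passes only in rows, so rows that do not move let the fingers close. It gives the time, the measured TCP pose, the force, the opening and the grip force at its end, in the units of the state.
- bot.observe(): the state, without advancing time (a new reading comes with each control period).
- grab_frame(name): name is "scene" or "top" or "wrist"; returns a dict with "pixels" (400x640x3 uint8, red, green, blue), "depth" (400x640 float32, m along the optical axis (not along the pixel's ray), 0 where there is no reading), "camera_matrix" (3x3 intrinsics, pixels), "distortion" ([k1, k2, p1, p2, k3] as OpenCV has them; the pictures are not rectified), "R" (3x3) and "t" (3): a world point X has camera coordinates R X + t. Camera axes: x right, y down, z forward; pixel columns grow to the right and rows downward; lengths in m; the calibration is good to about 2 mm. A picture is of the moment at which its call begins.
- bot.job_done(): hands the job in; it is judged then, once.
Trained networks look in the newest picture that a camera, given by its name, has taken for a name from the list of things; names that differ only in an ending like _2 or _b are one class to them, and where a whole thing is asked for, a point or a joint stands for the part that bears it (a point fixed in the world has none). Each returns a list of dicts, best first, with "p" (0 to 1); they miss things now and then, are a little off and sometimes report something else, mostly with a low value. They report only what shows in the picture. A call takes as long as a camera call. They do not tell look-alikes from the thing itself.
- regions_of(thing, camera): "mask" (400x640 bool, what is visible of it) and "box" ([left, top, right, bottom] in pixels, round what is visible of it).
The state is a dict: "clock": time; "qpos": joint angles; "qd": joint speeds; "joint_efforts": joint torques, N m; "position": TCP position; "tool_rot": TCP orientation; "force": force on the tool from outside, world axes, zero at the start; "moment": the same for the moment, N m; "grip_width": finger opening in m; "finger_force": force on a finger pad.
Only numpy, scipy, OpenCV 4.12 (cv2) and the standard library are available. Lean on these libraries where they do the work, as an engineer would, in place of code of your own. Each camera call takes 0.05 s, during which the arm holds its last target. There are 200 camera calls.

## Working session

There is one attempt and no reset: what is moved stays moved. The work goes in short steps, Python scripts to look and compute and a tool call to move; the robot and the scene stay as the last step left them, time stands still between calls to the robot, and variables do not carry over. Pictures are saved under pics/ and viewed, at most 14 in all, crops included, and the job is handed in when it is done.

Besides the shell and the picture viewer there is one more tool, called after "Emit:" as name([rows], argument=value, ...), one row to a line, values as JSON. play_rows: Moves the arm, as the interface text tells. Its arguments: {"type":"object","properties":{"plan":{"type":"array"},"newtons":{"type":"number"}},"required":["plan"]}

```bash
mkdir -p pics; ls
cat > h.py <<'E'
import numpy as np, cv2
from workcell import bot, grab_frame, regions_of
from scipy.spatial.transform import Rotation as Ro
def world(f, mask=None):
    K=f["camera_matrix"];D=np.array(f["distortion"]);d=f["depth"]
    v,u=np.nonzero((d>0) if mask is None else (mask&(d>0)))
    p=cv2.undistortPoints(np.stack([u,v],1).astype(np.float64)[:,None],K,D)[:,0]
    z=d[v,u][:,None]
    c=np.hstack([p*z,z]); return (c-f["t"])@f["R"], u, v
def save(f,n,box=None,s=1):
    im=f["pixels"][:,:,::-1]
    if box: im=im[box[1]:box[3],box[0]:box[2]]
    cv2.imwrite("pics/"+n,cv2.resize(im,None,fx=s,fy=s,interpolation=cv2.INTER_CUBIC))
E
python3 - <<'E'
from h import *
s=bot.observe()
for k,v in s.items(): print(k,np.round(v,4))
for c in ["scene","top"]:
    f=grab_frame(c); save(f,c+"0.png")
    np.savez("pics/"+c+"0.npz",**{k:np.array(v) for k,v in f.items()})
    print(c,f["t"],-np.array(f["R"]).T@f["t"],f["R"][2])
    for n in ["vise","jaw","crank_grip","isolator_box","isolator_bar","tray","block1","old_block","spirit_bottle","varnish_jar","scraper"]:
        for r in regions_of(n,c):
            P,u,v=world(f,r["mask"])
            if len(P): print(n,round(r["p"],2),r["box"],np.round(np.median(P,0),3),"zmax",np.round(np.percentile(P[:,2],97),3))
E
```

```text
pics
clock 0.0
qpos [-1.3642  0.522  -0.0363  1.6     0.0212  1.0211 -0.1128]
qd [ 0.0009 -0.      0.001   0.0008  0.0018  0.0004  0.0002]
joint_efforts [-1.20000e-03 -9.27119e+01  1.97940e+00 -3.69941e+01  1.78000e-02
  8.10000e-03 -1.00000e-04]
position [0.1708 0.6009 0.2447]
tool_rot [-3.1404e+00  1.0000e-04  2.8648e+00]
force [ 0.9385  0.2783 -0.3229]
moment [-0.0062 -0.0449  0.0082]
finger_force 0.0
grip_width 0.0852
scene [ 0.23402877 -0.32064149  1.4644095 ] [1.05783349 0.29391993 1.04722251] [-0.4857861  -0.25317739 -0.83660808]
vise 0.75 [206.9, 259.8, 234.4, 295.0] [ 0.781 -0.097  0.077] zmax 0.083
vise 0.72 [234.4, 158.7, 360.8, 275.7] [0.586 0.005 0.1  ] zmax 0.126
jaw 0.66 [254.8, 163.9, 319.0, 240.7] [ 0.564 -0.05   0.122] zmax 0.127
jaw 0.23 [343.5, 286.3, 430.3, 386.1] [0.64  0.29  0.004] zmax 0.021
crank_grip 0.71 [238.3, 192.1, 271.1, 213.2] [ 0.582 -0.136  0.062] zmax 0.088
crank_grip 0.62 [235.7, 196.0, 255.7, 215.2] [ 0.588 -0.16   0.06 ] zmax 0.066
isolator_box 0.92 [168.9, 147.7, 208.0, 207.9] [ 0.597 -0.333  0.05 ] zmax 0.132
isolator_bar 0.71 [178.8, 143.7, 2
[... 2179 characters left out ...]
x 0.064
old_block 0.62 [310.5, 175.3, 327.8, 193.8] [0.541 0.006 0.155] zmax 0.159
old_block 0.61 [355.8, 171.6, 385.4, 193.3] [ 0.579 -0.141  0.062] zmax 0.087
spirit_bottle 0.93 [303.6, 98.8, 322.3, 129.9] [0.765 0.02  0.099] zmax 0.151
spirit_bottle 0.42 [364.5, 171.8, 381.6, 178.6] [ 0.582 -0.158  0.061] zmax 0.064
varnish_jar 0.63 [305.0, 95.4, 325.2, 128.1] [0.764 0.02  0.1  ] zmax 0.151
varnish_jar 0.56 [342.3, 104.8, 368.4, 133.3] [ 0.761 -0.108  0.078] zmax 0.083
varnish_jar 0.33 [432.3, 177.0, 453.1, 188.5] [ 0.553 -0.338  0.13 ] zmax 0.135
scraper 0.85 [210.5, 98.3, 244.5, 185.9] [0.631 0.293 0.004] zmax 0.022
scraper 0.5 [231.1, 206.6, 246.8, 224.0] [0.466 0.236 0.059] zmax 0.064
```

View pics/scene0.png

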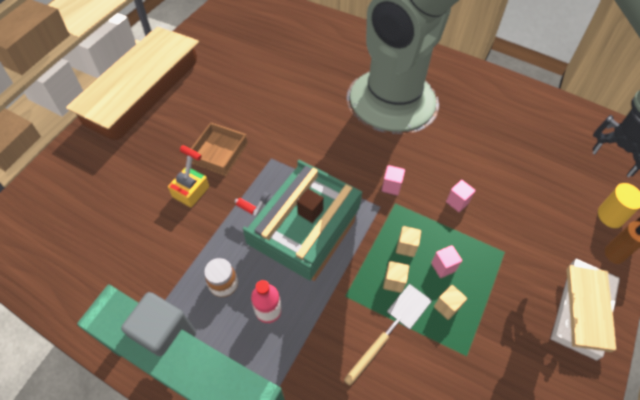

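View pics/top0.png

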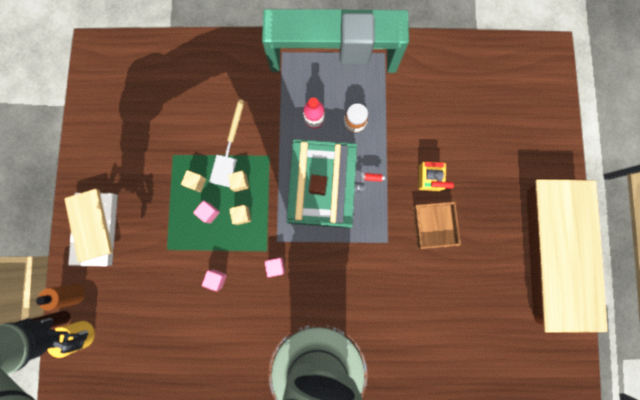

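```bash
cat > m.py <<'E'
from h import *
fs={c:dict(np.load(f"pics/{c}0.npz")) for c in ["scene","top"]}
def rect(P):
    (c,s,a)=cv2.minAreaRect((P[:,:2]*1000).astype(np.float32)); return np.round(c,1),np.round(s,1),round(a,1)
for c,f in fs.items():
    print(c); P,u,v=world(f); rgb=f["pixels"][v,u].astype(int)
    def near(x,y,r,z0,z1): return (abs(P[:,0]-x)<r)&(abs(P[:,1]-y)<r)&(P[:,2]>z0)&(P[:,2]<z1)
    for n,(x,y) in dict(b1=(.47,.237),b2=(.57,.248),b3=(.57,.378),pink=(.475,.338)).items():
        k=near(x,y,.045,.055,.068); print(n,rect(P[k]),P[k,2].mean().round(4),k.sum(),rgb[k].mean(0).round())
    k=near(.545,.01,.05,.15,.165); print("old",rect(P[k]),P[k,2].mean().round(4))
    k=near(.59,-.333,.06,.042,.054);print("iso",rect(P[k]),P[k,2].mean().round(4))
    red=(rgb[:,0]>150)&(rgb[:,1]<70)&(rgb[:,2]<80)
    k=near(.56,-.34,.07,.10,.15)&red;print("bar",rect(P[k]),P[k].mean(0).round(4))
    g=(rgb[:,1]>120)&(rgb[:,0]<110);k=near(.59,-.333,.06,.042,.06)
    print("green",P[k&g].mean(0).round(3),"red",P[k&red].mean(0).round(3))
    k=near(.44,-.35,.1,.034,.05);print("tray",rect(P[k]))
    k=near(.57,-.15,.08,.01,.15)&red;print("grip",rect(P[k]),P[k].mean(0).round(4),np.ptp(P[k],0))
    wood=(rgb[:,0]>150)&(rgb[:,1]>110)&(rgb[:,2]<190)&(rgb[:,0]-rgb[:,2]>40)
    for nm,a,b in(("mov",-.1,-.02),("fix",.0,.12)):
        k=near(.55,0,.16,.117,.135)&(P[:,1]>a)&(P[:,1]<b)&wood
        print(nm,rect(P[k]),P[k,2].mean(),k.sum())
E
python3 m.py
python3 - <<'E'
from h import *
f=dict(np.load("pics/top0.npz"));save(f,"crop_top.png",(170,130,470,300),2.6)
E
```

```text
scene
b1 (array([469. , 238.7]), array([47.8, 47. ]), 13.6) 0.0601 332 [239. 225. 172.]
b2 (array([571.8, 249.5]), array([47.9, 46.9]), 15.3) 0.0596 378 [238. 223. 170.]
b3 (array([570.7, 387.5]), array([45.9, 47.7]), 71.4) 0.0597 380 [240. 225. 172.]
pink (array([477.2, 342.5]), array([47.8, 50. ]), 53.2) 0.0594 348 [243. 196. 222.]
old (array([546.5,   5.3]), array([46.7, 47.7]), 82.5) 0.1562
iso (array([ 595.7, -341.3]), array([71.9, 81.6]), 86.2) 0.049
bar (array([ 557.1, -339.4]), array([13. , 58.5]), 2.9) [ 0.557  -0.3402  0.1294]
green [ 0.561 -0.337  0.05 ] red [ 0.625 -0.34   0.049]
tray (array([ 444.8, -353.5]), array([134.9, 122.9]), 5.0)
grip (array([ 590.9, -157.5]), array([47.1,  9.1]), 88.2) [ 0.5916 -0.1585  0.059 ] [0.01004534 0.04712817 0.01408065]
mov (array([552.8, -44.3]), array([ 18. , 223.9]), 86.6) 0.12347019472807835 536
fix (array([560.4,  52.7]), array([ 20.1, 221.2]), 86.5) 0.12400499755265941 652
top
b1 (array([467.4, 239.1]), array([45.9, 46.8]), 12.9) 0.0601 243 [250. 240. 192.]
b2 (array([570.3, 248.9]), array([46.7, 44.7]), 13.9) 0.0601 226 [251. 242.
[... 208 characters left out ...]
.7, 46.2]), 82.5) 0.1558
iso (array([ 593.2, -343.7]), array([70.9, 80.7]), 87.8) 0.0495
bar (array([ 555.2, -342.3]), array([58. ,  6.1]), 87.5) [ 0.5551 -0.3501  0.132 ]
green [nan nan nan] red [ 0.627 -0.344  0.05 ]
tray (array([ 442.8, -354.6]), array([130.7, 122.3]), 5.6)
grip (array([ 589.5, -159.4]), array([41.8,  5.6]), 86.1) [ 0.5893 -0.1602  0.0609] [0.00654288 0.04146127 0.00815448]
mov (array([554.9, -44.9]), array([ 15.8, 222.7]), 86.6) 0.12259324715423796 170
fix (array([560.7,  52.2]), array([ 17.6, 221.8]), 86.7) 0.12406326068454096 353m.py:15: RuntimeWarning: Mean of empty slice.
  print("green",P[k&g].mean(0).round(3),"red",P[k&red].mean(0).round(3))
  ret = um.true_divide(
```

View pics/crop_top.png

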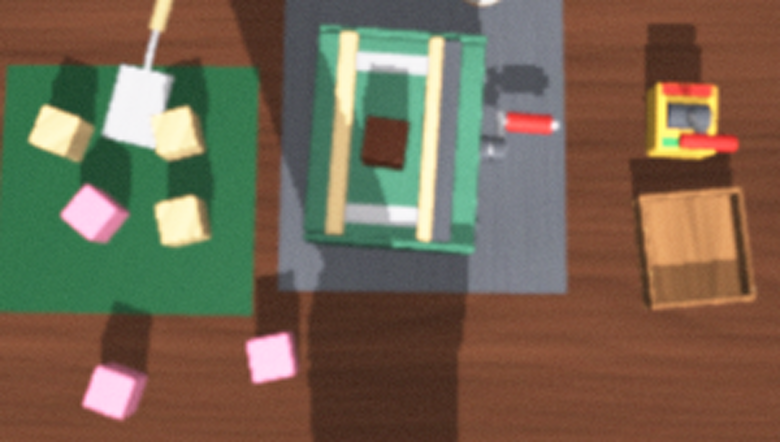

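```bash
cat > go.py <<'E'
"""usage: go.py [yaw] x,y,z x,y,z ... (mm) -> total tool-axis shifts in units per leg; pure yaw first if given as y=.."""
import sys
from h import *
s=bot.observe(); p=np.array(s["position"]); R=Ro.from_euler("xyz",s["tool_rot"]).as_matrix()
print("clk",round(s["clock"],2),"tcp",(p*1000).round(1),"rpy",np.round(s["tool_rot"],3),"F",np.round(s["force"],1),"w",round(s["grip_width"],4))
for a in sys.argv[1:]:
    if a[0]=="r":  # r=roll,pitch,yaw absolute
        T=Ro.from_euler("xyz",[float(x) for x in a[2:].split(",")]).as_matrix()
        print("rot total",(Ro.from_matrix(R.T@T).as_rotvec()/.15).round(3)); R=T
    else:
        q=np.array([float(x) for x in a.split(",")])/1000
        t=R.T@(q-p)/.025; n=int(np.ceil(abs(t).max()-1e-6)) or 1
        print(a,"total",t.round(3),"rows",n,"each",(t/n).round(3)); p=q
E
python3 go.py r=3.1416,0,3.085 171,601,300 480,250,300 510,-337,300 510,-337,126 600,-342,126
```

```text
clk 1.2 tcp [170.9 601.2 245.3] rpy [-3.142  0.     2.865] F [ 0.1 -0.5  0. ] w 0.0853
rot total [-0.     0.    -1.469]
171,601,300 total [-0.006 -0.007 -2.188] rows 3 each [-0.002 -0.002 -0.729]
480,250,300 total [-13.134 -13.318   0.   ] rows 14 each [-0.938 -0.951  0.   ]
510,-337,300 total [ -2.526 -23.375   0.   ] rows 24 each [-0.105 -0.974  0.   ]
510,-337,126 total [0.   0.   6.96] rows 7 each [0.    0.    0.994]
600,-342,126 total [-3.606  0.004 -0.   ] rows 4 each [-0.901  0.001 -0.   ]
```

Emit:
play_rows([
  [[0,0,-0.73],[0,0,-0.5],1],
  [[0,0,-0.73],[0,0,-0.5],1],
  [[0,0,-0.73],[0,0,-0.47],1],
  [[-0.94,-0.95,0],[0,0,0],1],
  [[-0.94,-0.95,0],[0,0,0],1],
  [[-0.94,-0.95,0],[0,0,0],1],
  [[-0.94,-0.95,0],[0,0,0],1],
  [[-0.94,-0.95,0],[0,0,0],1],
  [[-0.94,-0.95,0],[0,0,0],1],
  [[-0.94,-0.95,0],[0,0,0],1],
  [[-0.94,-0.95,0],[0,0,0],1],
  [[-0.94,-0.95,0],[0,0,0],1],
  [[-0.94,-0.95,0],[0,0,0],1],
  [[-0.94,-0.95,0],[0,0,0],1],
  [[-0.94,-0.95,0],[0,0,0],1],
  [[-0.94,-0.95,0],[0,0,0],1],
  [[-0.94,-0.95,0],[0,0,0],1],
])

```text
clock: 3.32
position: [0.4812, 0.2499, 0.3002]
tool_rot: [3.141, 0.0, 3.085]
force: [-1.4, 0.4, -0.4]
grip_width: 0.0002
finger_force: 0.0
```

Emit:
play_rows([
  [[0,-0.97,0],[0,0,0],1],
  [[0,-0.97,0],[0,0,0],1],
  [[0,-0.97,0],[0,0,0],1],
  [[0,-0.97,0],[0,0,0],1],
  [[0,-0.97,0],[0,0,0],1],
  [[0,-0.97,0],[0,0,0],1],
  [[0,-0.97,0],[0,0,0],1],
  [[0,-0.97,0],[0,0,0],1],
  [[0,-0.97,0],[0,0,0],1],
  [[0,0,0],[0,0,0],1],
])

```text
clock: 4.58
position: [0.4682, 0.0313, 0.3003]
tool_rot: [-3.141, 0.0, 3.083]
force: [-0.5, 1.0, 0.6]
grip_width: 0.0002
finger_force: 0.0
```

```bash
python3 - <<'E'
from h import *
f=grab_frame("wrist"); save(f,"wrist1.png")
np.savez("pics/wrist1.npz",**{k:np.array(v) for k,v in f.items()})
E
python3 go.py 510,-337,300 510,-337,126 600,-342,126
```

```text
clk 4.62 tcp [468.3  32.5 300.2] rpy [3.141 0.    3.084] F [ 0.6 -0.  -0.8] w -0.0
510,-337,300 total [-2.514e+00 -1.466e+01  7.000e-03] rows 15 each [-0.168 -0.977  0.   ]
510,-337,126 total [ 2.00e-03 -1.00e-03  6.96e+00] rows 7 each [ 0.    -0.     0.994]
600,-342,126 total [-3.606e+00  7.000e-03  1.000e-03] rows 4 each [-0.901  0.002  0.   ]
```

View pics/wrist1.png

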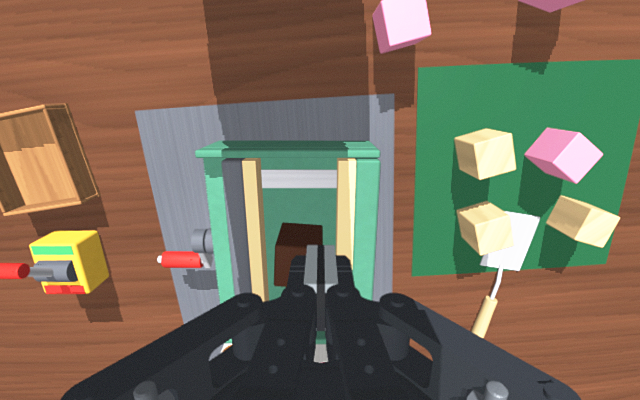

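Run:
```python
from h import *
f=dict(np.load("pics/wrist1.npz")); P,u,v=world(f); rgb=f["pixels"][v,u].astype(int)
th=np.deg2rad(-3.4);xv=np.array([np.cos(th),np.sin(th)]);yv=np.array([-xv[1],xv[0]])
ok=(abs(P[:,0]-.5)<.25)&(abs(P[:,1])<.15)
wood=(rgb[:,0]>150)&(rgb[:,1]>110)&(rgb[:,0]-rgb[:,2]>30)&ok&(P[:,2]>.120)&(P[:,2]<.129)&(v<290)
for a,b in((-.1,-.02),(.0,.12)):
    k=wood&(P[:,1]>a)&(P[:,1]<b);Q=P[k,:2];Y=Q@yv;X=Q@xv
    print(k.sum(),P[k,2].mean(),"y",np.percentile(Y,[1,99]).round(4),"x",np.percentile(X,[1,99]).round(4))
    # edges by x bins
    bins=np.arange(X.min()+.003,X.max()-.006,.004);lo=[];hi=[]
    for b0 in bins:
        m=(X>=b0)&(X<b0+.004)
        if m.sum()>4: lo.append((b0,Y[m].min()));hi.append((b0,Y[m].max()))
    for e in(lo,hi):
        e=np.array(e);c=np.polyfit(e[:,0],e[:,1],1);print(" slope deg",np.degrees(c[0]).round(2),"y mid@.55",np.polyval(c,.55).round(4))
red=(rgb[:,0]>150)&(rgb[:,1]<70)&(rgb[:,2]<80)
k=red&ok&(abs(P[:,1]+.15)<.06);k=red&(abs(P[:,1]+.16)<.05)&(abs(P[:,0]-.58)<.05);print("grip",P[k].mean(0),P[k].min(0),P[k].max(0))
for n,k in (("bar",red&(P[:,1]<-.28)&(P[:,2]>.1)),("top",(P[:,2]<.054)&(P[:,2]>.045)&(P[:,1]<-.28)&(P[:,1]>-.42)&(P[:,0]>.53))):
    print(n,P[k].mean(0).round(4),cv2.minAreaRect((P[k][:,:2]*1000).astype(np.float32)),P[k][:,2].max())
```

```text
1701 0.12323585659982955 y [-0.0175 -0.0045] x [0.4463 0.5893]
 slope deg -0.01 y mid@.55 -0.0173
 slope deg -0.13 y mid@.55 -0.0046
1355 0.12329011199343652 y [0.0763 0.094 ] x [0.4459 0.5529]
 slope deg 2.71 y mid@.55 0.0798
 slope deg -0.15 y mid@.55 0.0933
grip [ 0.58444766 -0.16060976  0.05846294] [ 0.57203007 -0.1849532   0.05131265] [ 0.5922582  -0.13374637  0.06236755]
bar [ 0.551  -0.3214  0.1267] ((551.0596923828125, -326.02191162109375), (32.3592643737793, 16.373462677001953), 86.35546875) 0.13189652103481855
top [ 0.5885 -0.3357  0.0493] ((592.070556640625, -342.20159912109375), (71.65463256835938, 79.5879135131836), 87.97129821777344) 0.053942431952225284
```

Emit:
play_rows([
  [[-0.17,-0.98,0],[0,0,0],1],
  [[-0.17,-0.98,0],[0,0,0],1],
  [[-0.17,-0.98,0],[0,0,0],1],
  [[-0.17,-0.98,0],[0,0,0],1],
  [[-0.17,-0.98,0],[0,0,0],1],
  [[-0.17,-0.98,0],[0,0,0],1],
  [[-0.17,-0.98,0],[0,0,0],1],
  [[-0.17,-0.98,0],[0,0,0],1],
  [[-0.17,-0.98,0],[0,0,0],1],
  [[-0.17,-0.98,0],[0,0,0],1],
  [[-0.17,-0.98,0],[0,0,0],1],
  [[-0.17,-0.98,0],[0,0,0],1],
  [[-0.17,-0.98,0],[0,0,0],1],
  [[-0.17,-0.98,0],[0,0,0],1],
  [[-0.17,-0.94,0],[0,0,0],1],
  [[0,0,1],[0,0,0],1],
  [[0,0,1],[0,0,0],1],
  [[0,0,0],[0,0,0],1],
])

```text
clock: 6.88
position: [0.5113, -0.3355, 0.2486]
tool_rot: [3.14, -0.003, 3.086]
force: [-0.4, 0.0, -0.5]
grip_width: 0.0003
finger_force: 0.0
```

```bash
python3 go.py 510,-337,126 605,-342,126
```

```text
clk 6.88 tcp [ 511.3 -335.5  248.6] rpy [ 3.140e+00 -3.000e-03  3.086e+00] F [-0.4  0.  -0.5] w 0.0003
510,-337,126 total [ 0.037 -0.071  4.904] rows 5 each [ 0.007 -0.014  0.981]
605,-342,126 total [-3.805  0.01  -0.01 ] rows 4 each [-0.951  0.003 -0.002]
```

Emit:
play_rows([
  [[0,0,0.98],[0,0,0],1],
  [[0,-0.04,0.98],[0,0,0],1],
  [[0,-0.04,0.98],[0,0,0],1],
  [[0,0,0.98],[0,0,0],1],
  [[0,0,0.98],[0,0,0],1],
  [[-0.5,0,0],[0,0,0],1],
  [[-0.5,0,0],[0,0,0],1],
  [[-0.5,0,0],[0,0,0],1],
  [[-0.5,0,0],[0,0,0],1],
  [[-0.5,0,0],[0,0,0],1],
  [[-0.5,0,0],[0,0,0],1],
  [[-0.5,0,0],[0,0,0],1],
  [[-0.3,0,0],[0,0,0],1],
  [[0,0,0],[0,0,0],1],
  [[0,0,0],[0,0,0],1],
])

```text
clock: 8.75
position: [0.6057, -0.3442, 0.1276]
tool_rot: [-3.142, -0.0, 3.085]
force: [-0.5, -0.6, -0.4]
grip_width: -0.0002
finger_force: 0.0
```

```bash
python3 - <<'E'
from h import *
f=grab_frame("scene");save(f,"iso2.png",(140,100,280,220),4)
P,u,v=world(f);rgb=f["pixels"][v,u].astype(int)
k=(rgb[:,0]>150)&(rgb[:,1]<70)&(rgb[:,2]<80)&(P[:,1]<-.28)&(P[:,2]>.09);print(P[k].mean(0),k.sum())
E
python3 go.py
```

```text
[ 0.63827195 -0.34491196  0.13046637] 127
clk 8.8 tcp [ 605.6 -344.2  127.6] rpy [-3.142 -0.     3.085] F [ 0.2  0.4 -1.2] w 0.0001
```

View pics/iso2.png

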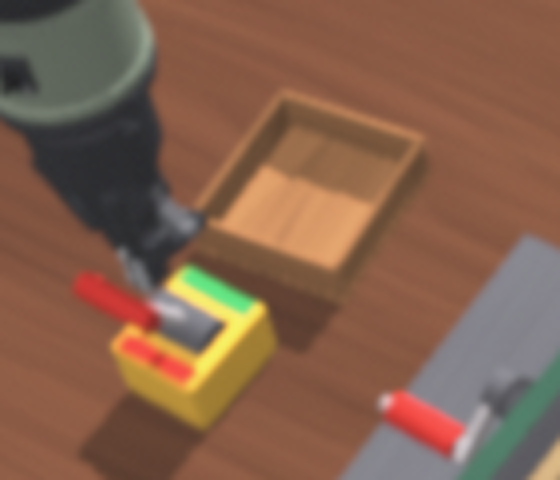

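```bash
python3 go.py 580,-344,128 580,-344,250 r=3.1416,0,3.01 545.5,5,250 545.5,5,142 545.5,5,250 444,-354,250 444,-354,60
```

```text
clk 8.8 tcp [ 605.6 -344.2  127.6] rpy [-3.142 -0.     3.085] F [ 0.2  0.4 -1.2] w 0.0001
580,-344,128 total [ 1.024 -0.049 -0.016] rows 2 each [ 0.512 -0.024 -0.008]
580,-344,250 total [ 1.00e-03 -0.00e+00 -4.88e+00] rows 5 each [ 0.    -0.    -0.976]
rot total [-0.    -0.001  0.499]
545.5,5,250 total [ 3.2   13.658 -0.   ] rows 14 each [ 0.229  0.976 -0.   ]
545.5,5,142 total [0.   0.   4.32] rows 5 each [0.    0.    0.864]
545.5,5,250 total [ 0.   -0.   -4.32] rows 5 each [ 0.    -0.    -0.864]
444,-354,250 total [  2.141 -14.769   0.   ] rows 15 each [ 0.143 -0.985  0.   ]
444,-354,60 total [0.  0.  7.6] rows 8 each [0.   0.   0.95]
```

Emit:
play_rows([
  [[1,-0.05,0],[0,0,0],1],
  [[0,0,-0.98],[0,0,0],1],
  [[0,0,-0.98],[0,0,0],1],
  [[0,0,-0.98],[0,0,0],1],
  [[0,0,-0.98],[0,0,0],1],
  [[0,0,-0.98],[0,0,0.5],1],
  [[0.23,0.98,0],[0,0,0],-1],
  [[0.23,0.98,0],[0,0,0],-1],
  [[0.23,0.98,0],[0,0,0],-1],
  [[0.23,0.98,0],[0,0,0],-1],
  [[0.23,0.98,0],[0,0,0],-1],
  [[0.23,0.98,0],[0,0,0],-1],
  [[0.23,0.98,0],[0,0,0],-1],
  [[0.23,0.98,0],[0,0,0],-1],
  [[0.23,0.98,0],[0,0,0],-1],
  [[0.23,0.98,0],[0,0,0],-1],
  [[0.23,0.98,0],[0,0,0],-1],
  [[0.23,0.98,0],[0,0,0],-1],
  [[0.23,0.98,0],[0,0,0],-1],
  [[0.23,0.95,0],[0,0,0],-1],
])

```text
clock: 11.3
position: [0.5456, 0.0066, 0.2503]
tool_rot: [3.141, 0.0, 3.01]
force: [-0.4, -0.1, -1.5]
grip_width: 0.0855
finger_force: 0.0
```

Emit:
play_rows([
  [[0,0,0.8],[0,0,0],-1],
  [[0,0,0],[0,0,0],-1],
  [[0,0,0],[0,0,0],-1],
])

```text
clock: 11.68
position: [0.5461, 0.0055, 0.2307]
tool_rot: [3.142, 0.0, 3.009]
force: [-0.0, 0.1, -0.6]
grip_width: 0.0856
finger_force: 0.0
```

```bash
python3 - <<'E'
from h import *
f=grab_frame("wrist");P,u,v=world(f)
k=(abs(P[:,0]-.545)<.05)&(abs(P[:,1])<.05)&(P[:,2]>.148)&(P[:,2]<.165)
print(k.sum(),cv2.minAreaRect((P[k][:,:2]*1000).astype(np.float32)))
save(f,"w3.png")
E
python3 go.py r=3.1416,0,3.01 545.5,5,142
```

```text
4260 ((545.6005859375, 4.319906234741211), (46.1170768737793, 45.70820236206055), 82.24266815185547)
clk 11.72 tcp [546.2   5.5 230.8] rpy [3.141e+00 1.000e-03 3.009e+00] F [-0.5 -0.2  0.7] w 0.0853
rot total [ 0.001  0.005 -0.004]
545.5,5,142 total [ 0.026 -0.023  3.55 ] rows 4 each [ 0.007 -0.006  0.888]
```

View pics/w3.png

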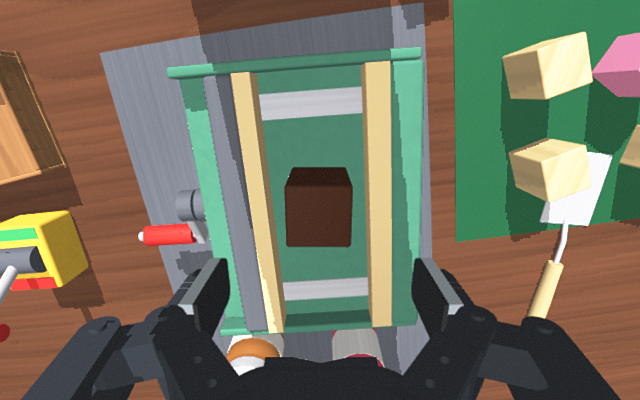

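Emit:
play_rows([
  [[0.03,-0.03,0.9],[0,0,0],-1],
  [[0,0,0.9],[0,0,0],-1],
  [[0,0,0.9],[0,0,0],-1],
  [[0,0,0.85],[0,0,0],-1],
  [[0,0,0],[0,0,0],1],
  [[0,0,0],[0,0,0],1],
  [[0,0,0],[0,0,0],1],
  [[0,0,0],[0,0,0],1],
  [[0,0,-0.9],[0,0,0],1],
  [[0,0,-0.9],[0,0,0],1],
  [[0,0,-0.9],[0,0,0],1],
  [[0,0,-0.9],[0,0,0],1],
  [[0,0,-0.9],[0,0,0],1],
], newtons=40)

```text
clock: 13.35
position: [0.5452, 0.0053, 0.2553]
tool_rot: [3.141, 0.001, 3.01]
force: [-0.6, -0.5, -1.1]
grip_width: 0.0457
finger_force: 41.3
```

```bash
python3 go.py 444,-352,250 444,-352,65
python3 - <<'E'
from h import *
print(bot.observe()["finger_force"])
f=grab_frame("top");P,u,v=world(f)
k=(abs(P[:,0]-.44)<.09)&(abs(P[:,1]+.354)<.09)&(P[:,2]>.03)&(P[:,2]<.05);print(cv2.minAreaRect((P[k][:,:2]*1000).astype(np.float32)))
E
```

```text
clk 13.35 tcp [545.2   5.3 255.3] rpy [3.141e+00 1.000e-03 3.010e+00] F [-0.6 -0.5 -1.1] w 0.0457
444,-352,250 total [  2.14  -14.698   0.206] rows 15 each [ 0.143 -0.98   0.014]
444,-352,65 total [ 7.0e-03 -3.0e-03  7.4e+00] rows 8 each [ 0.001 -0.     0.925]
41.254016160964966
((442.7893981933594, -353.9595642089844), (130.40301513671875, 122.41655731201172), 5.244353294372559)
```

Emit:
play_rows([
  [[0.14,-0.98,0],[0,0,0],1],
  [[0.14,-0.98,0],[0,0,0],1],
  [[0.14,-0.98,0],[0,0,0],1],
  [[0.14,-0.98,0],[0,0,0],1],
  [[0.14,-0.98,0],[0,0,0],1],
  [[0.14,-0.98,0],[0,0,0],1],
  [[0.14,-0.98,0],[0,0,0],1],
  [[0.14,-0.98,0],[0,0,0],1],
  [[0.14,-0.98,0],[0,0,0],1],
  [[0.14,-0.98,0],[0,0,0],1],
  [[0.14,-0.98,0],[0,0,0],1],
  [[0.14,-0.98,0],[0,0,0],1],
  [[0.14,-0.98,0],[0,0,0],1],
  [[0.14,-0.98,0],[0,0,0],1],
  [[0.14,-0.98,0],[0,0,0],1],
  [[0,0,0],[0,0,0],1],
])

```text
clock: 15.4
position: [0.4441, -0.3538, 0.2542]
tool_rot: [-3.141, 0.0, 3.008]
force: [0.3, 0.3, -1.1]
grip_width: 0.0452
finger_force: 41.4
```

Emit:
play_rows([
  [[0,0,1],[0,0,0],1],
  [[0,0,1],[0,0,0],1],
  [[0,0,1],[0,0,0],1],
  [[0,0,1],[0,0,0],1],
  [[0,0,1],[0,0,0],1],
  [[0,0,1],[0,0,0],1],
  [[0,0,1],[0,0,0],1],
  [[0,0,0.6],[0,0,0],1],
  [[0,0,0.4],[0,0,0],1],
  [[0,0,0],[0,0,0],1],
])

```text
clock: 16.65
position: [0.445, -0.352, 0.0537]
tool_rot: [3.141, -0.0, 3.01]
force: [-0.3, -0.3, 0.8]
grip_width: 0.0454
finger_force: 41.4
```

```bash
python3 go.py 444,-352,53
```

```text
clk 16.65 tcp [ 445.  -352.    53.7] rpy [ 3.141 -0.     3.01 ] F [-0.3 -0.3  0.8] w 0.0454
444,-352,53 total [ 0.041 -0.004  0.028] rows 1 each [ 0.041 -0.004  0.028]
```

Emit:
play_rows([
  [[0,0,0.06],[0,0,0],1],
  [[0,0,0],[0,0,0],-0.45],
  [[0,0,0],[0,0,0],-0.45],
  [[0,0,0],[0,0,0],-0.45],
  [[0,0,-0.5],[0,0,0],-0.45],
  [[0,0,-1],[0,0,0],-0.45],
  [[0,0,-1],[0,0,0],-0.45],
  [[0,0,-1],[0,0,0],-0.45],
  [[0,0,-1],[0,0,0],-0.45],
  [[0,0,-1],[0,0,0],-0.45],
  [[0,0,-1],[0,0,0],-0.45],
  [[0,0,-1],[0,0,0],-0.45],
  [[0,0,-1],[0,0,0],-1],
])

```text
clock: 18.27
position: [0.4448, -0.3521, 0.2666]
tool_rot: [-3.141, 0.001, 3.01]
force: [1.3, 0.7, -0.4]
grip_width: 0.0781
finger_force: 0.0
```

Emit:
play_rows([
  [[0,1,0],[0,0,0],-1],
  [[0,1,0],[0,0,0],-1],
  [[0,1,0],[0,0,0],-1],
  [[0,1,0],[0,0,0],-1],
  [[0,1,0],[0,0,0],-1],
  [[0,1,0],[0,0,0],-1],
  [[0,1,0],[0,0,0],-1],
  [[0,1,0],[0,0,0],-1],
  [[0,1,0],[0,0,0],-1],
  [[0,1,0],[0,0,0],-1],
  [[0,1,0],[0,0,0],-1],
  [[0,1,0],[0,0,0],-1],
  [[0,1,0],[0,0,0],-1],
  [[0,1,0],[0,0,0],-1],
  [[0,1,0],[0,0,0],-1],
  [[0,1,0],[0,0,0],-1],
  [[0,1,0],[0,0,0],-1],
  [[0,1,0],[0,0,0],-1],
  [[0,0,0],[0,0,0],-1],
])

```text
clock: 20.65
position: [0.5039, 0.0955, 0.2654]
tool_rot: [3.141, 0.0, 3.012]
force: [0.2, -0.8, 0.1]
grip_width: 0.0853
finger_force: 0.0
```

```bash
cat > blk.py <<'E'
from h import *
import sys
for c in sys.argv[1:]:
    f=grab_frame(c);P,u,v=world(f);rgb=f["pixels"][v,u].astype(int)
    for lo,hi,nm in((.055,.066,"bench"),(.15,.163,"bed")):
        k=(P[:,2]>lo)&(P[:,2]<hi)&(rgb[:,0]-rgb[:,2]>25)&(P[:,1]>-.15)&(P[:,1]<.6)&(P[:,0]>.25)&(P[:,0]<.75)&(rgb[:,0]>140)&(rgb[:,1]-rgb[:,2]>15)
        m=np.zeros((400,640),np.uint8);m[v[k],u[k]]=1
        n,L,st,_=cv2.connectedComponentsWithStats(m);Li=L[v,u]
        for i in range(1,n):
            if st[i,4]<60: continue
            q=P[k&(Li==i)];(cx,cy),(w,h),a=cv2.minAreaRect((q[:,:2]*1000).astype(np.float32));a=(a+45)%90-45
            print(c,nm,round(cx,1),round(cy,1),"size",round(w,1),round(h,1),"yaw deg",round(a,1),"n",st[i,4])
E
python3 blk.py wrist top; python3 go.py
python3 - <<'E'
from h import *
f=grab_frame("top");P,u,v=world(f);rgb=f["pixels"][v,u].astype(int)
k=(abs(P[:,0]-.444)<.07)&(abs(P[:,1]+.354)<.07)&(P[:,2]>.05);print("old",k.sum(),P[k].mean(0))
E
```

```text
wrist bench 467.9 238.4 size 46.2 46.5 yaw deg 13.8 n 1987
wrist bench 569.3 386.0 size 47.7 46.0 yaw deg -19.4 n 1511
wrist bench 598.8 241.0 size 47.1 46.2 yaw deg 40.1 n 1424
top bench 569.4 385.8 size 48.7 45.9 yaw deg -19.6 n 235
clk 20.75 tcp [503.8  93.5 265.3] rpy [-3.141  0.     3.01 ] F [ 1.2 -0.2 -0.1] w 0.0854
old 274 [ 0.44405028 -0.35064661  0.06384021]
```

```bash
python3 go.py r=3.1416,0,3.382 468,238.5,265 468,238.5,47 468,238.5,250 r=3.1416,0,3.082 507.2,5.6,250 507.2,5.6,144;python3 - <<'E'
from h import *
f=grab_frame("wrist");save(f,"w4.png",(380,0,640,260),2)
E
```

```text
clk 20.8 tcp [503.8  93.2 265.3] rpy [-3.142  0.     3.009] F [-0.6 -0.3 -0.2] w 0.0852
rot total [-1.000e-03  3.000e-03 -2.483e+00]
468,238.5,265 total [0.009 5.985 0.01 ] rows 6 each [0.001 0.998 0.002]
468,238.5,47 total [-0.    0.    8.72] rows 9 each [-0.     0.     0.969]
468,238.5,250 total [ 0.   -0.   -8.12] rows 9 each [ 0.    -0.    -0.902]
rot total [-0.  0.  2.]
507.2,5.6,250 total [-2.12  -9.206  0.   ] rows 10 each [-0.212 -0.921  0.   ]
507.2,5.6,144 total [0.   0.   4.24] rows 5 each [0.    0.    0.848]
```

View pics/w4.png

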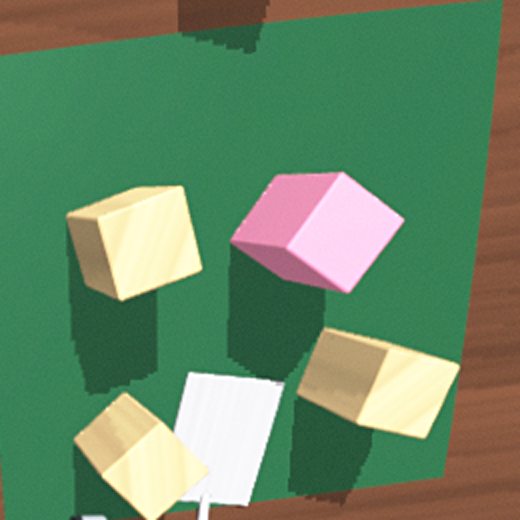

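Emit:
play_rows([
  [[0,0,0],[0,0,-0.83],-1],
  [[0,0,0],[0,0,-0.83],-1],
  [[0,0,0],[0,0,-0.83],-1],
  [[0,1,0],[0,0,0],-1],
  [[0,1,0],[0,0,0],-1],
  [[0,1,0],[0,0,0],-1],
  [[0,1,0],[0,0,0],-1],
  [[0,1,0],[0,0,0],-1],
  [[0,0.99,0],[0,0,0],-1],
  [[0,0,1],[0,0,0],-1],
  [[0,0,1],[0,0,0],-1],
  [[0,0,1],[0,0,0],-1],
  [[0,0,1],[0,0,0],-1],
  [[0,0,0],[0,0,0],-1],
])

```text
clock: 22.6
position: [0.4675, 0.2383, 0.1639]
tool_rot: [-3.14, -0.002, -2.9]
force: [-0.5, 0.5, -0.1]
grip_width: 0.0853
finger_force: 0.0
```

```bash
python3 blk.py wrist; python3 go.py r=3.1416,0,3.382 468,238.5,47
```

```text
wrist bench 467.9 238.6 size 46.1 46.1 yaw deg 13.1 n 3347
wrist bench 598.2 241.1 size 46.3 46.7 yaw deg 40.6 n 2126
wrist bench 576.1 361.2 size 3.6 17.4 yaw deg -11.4 n 88
clk 22.65 tcp [468.1 238.7 164.9] rpy [-3.141e+00 -1.000e-03 -2.900e+00] F [0.6 0.4 0.3] w 0.0854
rot total [-0.004 -0.006  0.006]
468,238.5,47 total [ 0.005 -0.006  4.718] rows 5 each [ 0.001 -0.001  0.944]
```

Emit:
play_rows([
  [[0,0,0.95],[0,0,0],-1],
  [[0,0,0.95],[0,0,0],-1],
  [[0,0,0.95],[0,0,0],-1],
  [[0,0,0.95],[0,0,0],-1],
  [[0,0,0.92],[0,0,0],-1],
  [[0,0,0],[0,0,0],1],
  [[0,0,0],[0,0,0],1],
  [[0,0,0],[0,0,0],1],
  [[0,0,0],[0,0,0],1],
  [[0,0,-1],[0,0,0],1],
  [[0,0,-1],[0,0,0],1],
  [[0,0,-1],[0,0,0],1],
  [[0,0,-1],[0,0,0],1],
  [[0,0,-1],[0,0,0],1],
  [[0,0,-1],[0,0,0],1],
  [[0,0,-1],[0,0,0.5],1],
  [[0,0,-1],[0,0,0.5],1],
  [[0,0,0],[0,0,0.5],1],
  [[0,0,0],[0,0,0.5],1],
])

```text
clock: 25.02
position: [0.4681, 0.2394, 0.2484]
tool_rot: [3.14, 0.001, 3.081]
force: [0.2, 0.4, -1.7]
grip_width: 0.0449
finger_force: 41.6
```

```bash
python3 go.py 507.2,5.6,250 507.2,5.6,144
```

```text
clk 25.02 tcp [468.1 239.4 248.4] rpy [3.140e+00 1.000e-03 3.081e+00] F [ 0.2  0.4 -1.7] w 0.0449
507.2,5.6,250 total [-2.125 -9.24  -0.075] rows 10 each [-0.213 -0.924 -0.008]
507.2,5.6,144 total [ 0.006 -0.006  4.24 ] rows 5 each [ 0.001 -0.001  0.848]
```

Emit:
play_rows([
  [[-0.21,-0.92,0],[0,0,0],1],
  [[-0.21,-0.92,0],[0,0,0],1],
  [[-0.21,-0.92,0],[0,0,0],1],
  [[-0.21,-0.92,0],[0,0,0],1],
  [[-0.21,-0.92,0],[0,0,0],1],
  [[-0.21,-0.92,0],[0,0,0],1],
  [[-0.21,-0.92,0],[0,0,0],1],
  [[-0.21,-0.92,0],[0,0,0],1],
  [[-0.21,-0.92,0],[0,0,0],1],
  [[-0.23,-0.95,0],[0,0,0],1],
  [[0,0,0.8],[0,0,0],1],
  [[0,0,0.8],[0,0,0],1],
  [[0,0,0.8],[0,0,0],1],
  [[0,0,0.8],[0,0,0],1],
  [[0,0,0.7],[0,0,0],1],
  [[0,0,0],[0,0,0],1],
])

```text
clock: 27.02
position: [0.5073, 0.0059, 0.1495]
tool_rot: [3.142, -0.001, 3.084]
force: [-0.4, -1.0, -0.3]
grip_width: 0.0456
finger_force: 41.6
```

```bash
python3 go.py 507.2,5.6,144
```

```text
clk 27.02 tcp [507.3   5.9 149.5] rpy [ 3.142e+00 -1.000e-03  3.084e+00] F [-0.4 -1.  -0.3] w 0.0456
507.2,5.6,144 total [ 0.002 -0.011  0.22 ] rows 1 each [ 0.002 -0.011  0.22 ]
```

Emit:
play_rows([
  [[0,0,0.24],[0,0,0],1],
  [[0,0,0],[0,0,0],1],
  [[0,0,0],[0,0,0],-0.45],
  [[0,0,0],[0,0,0],-0.45],
  [[0,0,-0.3],[0,0,0],-0.45],
  [[0,0,-1],[0,0,0],-0.45],
  [[0,0,-1],[0,0,0],-1],
  [[0,0,-1],[0,0,0],-1],
  [[0,0,-1],[0,0,0],-1],
])

```text
clock: 28.15
position: [0.5075, 0.0059, 0.2522]
tool_rot: [3.142, 0.0, 3.084]
force: [-0.2, 0.5, 0.6]
grip_width: 0.0854
finger_force: 0.0
```

```bash
python3 blk.py wrist; python3 go.py 598.5,241,250 r=3.1416,0,2.276 598.5,241,47 598.5,241,250 r=3.1416,0,3.085 557.1,2.6,250 557.1,2.6,144
```

```text
wrist bench 575.1 361.4 size 23.7 9.7 yaw deg 7.7 n 124
wrist bench 598.7 240.7 size 48.2 46.3 yaw deg 38.7 n 1510
wrist bench 745.0 -108.7 size 39.3 8.3 yaw deg -1.9 n 157
wrist bed 506.7 6.4 size 46.0 45.7 yaw deg -3.0 n 3503
clk 28.2 tcp [508.6   5.8 255. ] rpy [3.141 0.004 3.083] F [1.1 0.  4. ] w 0.0856
598.5,241,250 total [-3.04   9.602  0.219] rows 10 each [-0.304  0.96   0.022]
rot total [0.016 0.022 5.382]
598.5,241,47 total [0.   0.   8.12] rows 9 each [0.    0.    0.902]
598.5,241,250 total [ 0.   -0.   -8.12] rows 9 each [ 0.    -0.    -0.902]
rot total [-0.    -0.    -5.393]
557.1,2.6,250 total [ 1.114 -9.614  0.   ] rows 10 each [ 0.111 -0.961  0.   ]
557.1,2.6,144 total [0.   0.   4.24] rows 5 each [0.    0.    0.848]
```

Emit:
play_rows([
  [[-0.3,0.96,0],[0,0,0],-1],
  [[-0.3,0.96,0],[0,0,0],-1],
  [[-0.3,0.96,0],[0,0,0],-1],
  [[-0.3,0.96,0],[0,0,0],-1],
  [[-0.3,0.96,0],[0,0,0],-1],
  [[-0.3,0.96,0],[0,0,0],-1],
  [[-0.3,0.96,0],[0,0,0],-1],
  [[-0.3,0.96,0],[0,0,0],-1],
  [[-0.3,0.96,0],[0,0,0],-1],
  [[-0.3,0.96,0.2],[0,0,0],-1],
  [[0,0,0.6],[0,0,0.9],-1],
  [[0,0,0.6],[0,0,0.9],-1],
  [[0,0,0.6],[0,0,0.9],-1],
  [[0,0,0.6],[0,0,0.9],-1],
  [[0,0,0.6],[0,0,0.9],-1],
  [[0,0,0.6],[0,0,0.9],-1],
  [[0,0,0],[0,0,0],-1],
])

```text
clock: 30.32
position: [0.5958, 0.2418, 0.1547]
tool_rot: [-3.139, -0.0, 2.275]
force: [-0.3, 0.2, -0.3]
grip_width: 0.0855
finger_force: 0.0
```

```bash
python3 blk.py wrist; python3 go.py r=3.1416,0,2.276 598.5,241,47
```

```text
wrist bench 569.8 386.8 size 46.4 46.0 yaw deg -20.1 n 4283
wrist bench 598.9 241.5 size 45.9 46.3 yaw deg 40.0 n 3564
clk 30.38 tcp [596.3 241.7 155.5] rpy [-3.141  0.     2.277] F [0.4 0.2 0.3] w 0.0851
rot total [-0.006  0.001  0.008]
598.5,241,47 total [-0.08   0.049  4.341] rows 5 each [-0.016  0.01   0.868]
```

Emit:
play_rows([
  [[-0.07,0.07,0.85],[0,0,0],-1],
  [[0,0,0.9],[0,0,0],-1],
  [[0,0,0.9],[0,0,0],-1],
  [[0,0,0.9],[0,0,0],-1],
  [[0,0,0.77],[0,0,0],-1],
  [[0,0,0],[0,0,0],1],
  [[0,0,0],[0,0,0],1],
  [[0,0,0],[0,0,0],1],
  [[0,0,0],[0,0,0],1],
  [[0,0,-1],[0,0,0],1],
  [[0,0,-1],[0,0,0],1],
  [[0,0,-1],[0,0,-0.9],1],
  [[0,0,-1],[0,0,-0.9],1],
  [[0,0,-1],[0,0,-0.9],1],
  [[0,0,-1],[0,0,-0.9],1],
  [[0,0,-1],[0,0,-0.9],1],
  [[0,0,-1],[0,0,-0.9],1],
  [[0,0,0],[0,0,0],1],
])

```text
clock: 32.62
position: [0.5996, 0.241, 0.2499]
tool_rot: [3.14, 0.003, 3.084]
force: [0.2, 0.1, -0.6]
grip_width: 0.0454
finger_force: 41.3
```

```bash
python3 go.py r=3.1416,0,3.085 557.1,2.6,250 557.1,2.6,144
```

```text
clk 32.62 tcp [599.6 241.  249.9] rpy [3.140e+00 3.000e-03 3.084e+00] F [ 0.2  0.1 -0.6] w 0.0454
rot total [ 0.012  0.019 -0.004]
557.1,2.6,250 total [ 1.156e+00 -9.618e+00 -4.000e-03] rows 10 each [ 0.116 -0.962 -0.   ]
557.1,2.6,144 total [0.   0.   4.24] rows 5 each [0.    0.    0.848]
```

Emit:
play_rows([
  [[0.12,-0.96,0],[0,0,0],1],
  [[0.12,-0.96,0],[0,0,0],1],
  [[0.12,-0.96,0],[0,0,0],1],
  [[0.12,-0.96,0],[0,0,0],1],
  [[0.12,-0.96,0],[0,0,0],1],
  [[0.12,-0.96,0],[0,0,0],1],
  [[0.12,-0.96,0],[0,0,0],1],
  [[0.12,-0.96,0],[0,0,0],1],
  [[0.12,-0.96,0],[0,0,0],1],
  [[0.08,-0.98,0],[0,0,0],1],
  [[0,0,0.8],[0,0,0],1],
  [[0,0,0],[0,0,0],1],
])

```text
clock: 34.12
position: [0.5551, 0.0018, 0.227]
tool_rot: [-3.141, -0.002, 3.083]
force: [-0.0, 0.6, -0.0]
grip_width: 0.0451
finger_force: 41.3
```

```bash
python3 go.py 557.1,2.6,144
```

```text
clk 34.12 tcp [555.1   1.8 227. ] rpy [-3.141e+00 -2.000e-03  3.083e+00] F [-0.   0.6 -0. ] w 0.0451
557.1,2.6,144 total [-0.084  0.038  3.32 ] rows 4 each [-0.021  0.01   0.83 ]
```

Emit:
play_rows([
  [[-0.09,0.04,0.6],[0,0,0],1],
  [[0,0,0.9],[0,0,0],1],
  [[0,0,0.9],[0,0,0],1],
  [[0,0,0.7],[0,0,0],1],
  [[0,0,0.24],[0,0,0],1],
  [[0,0,0],[0,0,0],1],
  [[0,0,0],[0,0,0],-0.45],
  [[0,0,0],[0,0,0],-0.45],
  [[0,0,0],[0,0,0],-0.45],
  [[0,0,-0.5],[0,0,0],-0.45],
  [[0,0,-1],[0,0,0],-0.45],
  [[0,0,-1],[0,0,0],-1],
  [[0,0,-1],[0,0,0],-1],
  [[0,0,-1],[0,0,0],-1],
])

```text
clock: 35.88
position: [0.5582, 0.0034, 0.2586]
tool_rot: [3.141, 0.001, 3.084]
force: [0.6, -0.4, -0.5]
grip_width: 0.0855
finger_force: 0.0
```

```bash
python3 blk.py wrist; python3 go.py r=3.1416,0,2.792 569.5,386,260 569.5,386,47 569.5,386,250 r=3.1416,0,3.085 607,-.4,250 607,-.4,144
```

```text
wrist bench 745.8 -111.3 size 8.2 40.2 yaw deg 0.1 n 160
wrist bed 507.1 6.2 size 46.1 45.3 yaw deg -3.3 n 4032
wrist bed 557.6 3.7 size 45.8 46.0 yaw deg -3.6 n 3333
clk 35.92 tcp [559.4   3.2 261.6] rpy [3.141 0.004 3.083] F [1.  0.  4.3] w 0.0854
rot total [0.01  0.028 1.942]
569.5,386,260 total [ 4.863 14.523  0.062] rows 15 each [0.324 0.968 0.004]
569.5,386,47 total [0.   0.   8.52] rows 9 each [0.    0.    0.947]
569.5,386,250 total [ 0.   -0.   -8.12] rows 9 each [ 0.    -0.    -0.902]
rot total [-0.    -0.    -1.953]
607,-.4,250 total [ -2.372 -15.346   0.   ] rows 16 each [-0.148 -0.959  0.   ]
607,-.4,144 total [0.   0.   4.24] rows 5 each [0.    0.    0.848]
```

Emit:
play_rows([
  [[0,0,0],[0,0,0.97],-1],
  [[0,0,0],[0,0,0.97],-1],
  [[0.32,0.97,0],[0,0,0],-1],
  [[0.32,0.97,0],[0,0,0],-1],
  [[0.32,0.97,0],[0,0,0],-1],
  [[0.32,0.97,0],[0,0,0],-1],
  [[0.32,0.97,0],[0,0,0],-1],
  [[0.32,0.97,0],[0,0,0],-1],
  [[0.32,0.97,0],[0,0,0],-1],
  [[0.32,0.97,0],[0,0,0],-1],
  [[0.32,0.97,0],[0,0,0],-1],
  [[0.32,0.97,0],[0,0,0],-1],
  [[0.32,0.97,0],[0,0,0],-1],
  [[0.32,0.97,0],[0,0,0],-1],
  [[0.32,0.97,0],[0,0,0],-1],
  [[0.32,0.97,0],[0,0,0],-1],
  [[0.32,0.95,0],[0,0,0],-1],
  [[0,0,1],[0,0,0],-1],
  [[0,0,1],[0,0,0],-1],
  [[0,0,1],[0,0,0],-1],
])

```text
clock: 38.42
position: [0.5695, 0.3867, 0.1809]
tool_rot: [-3.141, -0.0, 2.793]
force: [1.2, -0.0, -0.1]
grip_width: 0.0861
finger_force: 0.0
```

```bash
python3 blk.py wrist; python3 go.py r=3.1416,0,2.792 569.5,386,47
```

```text
wrist bench 569.5 387.0 size 45.7 45.5 yaw deg -19.3 n 2920
clk 38.48 tcp [568.3 385.9 177.5] rpy [-3.138e+00 -2.000e-03  2.793e+00] F [-2.5 -0.4 -4.3] w 0.0854
rot total [-0.024 -0.015  0.007]
569.5,386,47 total [-0.042  0.019  5.219] rows 6 each [-0.007  0.003  0.87 ]
```

Emit:
play_rows([
  [[-0.04,0.04,1],[0,0,0],-1],
  [[0,0,1],[0,0,0],-1],
  [[0,0,1],[0,0,0],-1],
  [[0,0,1],[0,0,0],-1],
  [[0,0,0.8],[0,0,0],-1],
  [[0,0,0.4],[0,0,0],-1],
  [[0,0,0],[0,0,0],1],
  [[0,0,0],[0,0,0],1],
  [[0,0,0],[0,0,0],1],
  [[0,0,0],[0,0,0],1],
  [[0,0,-1],[0,0,0],1],
  [[0,0,-1],[0,0,0],1],
  [[0,0,-1],[0,0,-0.97],1],
  [[0,0,-1],[0,0,-0.97],1],
  [[0,0,-1],[0,0,0],1],
  [[0,0,-1],[0,0,0],1],
  [[0,0,-1],[0,0,0],1],
  [[0,0,-1],[0,0,0],1],
  [[0,0,0],[0,0,0],1],
])

```text
clock: 40.85
position: [0.5716, 0.3868, 0.2539]
tool_rot: [3.139, 0.003, 3.084]
force: [0.0, -0.2, -2.0]
grip_width: 0.0455
finger_force: 41.6
```

```bash
python3 go.py r=3.1416,0,3.085 607.8,-.0,250 607.8,-.0,144
```

```text
clk 40.85 tcp [571.6 386.8 253.9] rpy [3.139e+00 3.000e-03 3.084e+00] F [ 0.  -0.2 -2. ] w 0.0455
rot total [ 0.015  0.017 -0.009]
607.8,-.0,250 total [ -2.321 -15.364   0.158] rows 16 each [-0.145 -0.96   0.01 ]
607.8,-.0,144 total [0.   0.   4.24] rows 5 each [0.    0.    0.848]
```

Emit:
play_rows([
  [[-0.15,-0.96,0],[0,0,0],1],
  [[-0.15,-0.96,0],[0,0,0],1],
  [[-0.15,-0.96,0],[0,0,0],1],
  [[-0.15,-0.96,0],[0,0,0],1],
  [[-0.15,-0.96,0],[0,0,0],1],
  [[-0.15,-0.96,0],[0,0,0],1],
  [[-0.15,-0.96,0],[0,0,0],1],
  [[-0.15,-0.96,0],[0,0,0],1],
  [[-0.15,-0.96,0],[0,0,0],1],
  [[-0.15,-0.96,0],[0,0,0],1],
  [[-0.15,-0.96,0],[0,0,0],1],
  [[-0.15,-0.96,0],[0,0,0],1],
  [[-0.15,-0.96,0],[0,0,0],1],
  [[-0.15,-0.96,0],[0,0,0],1],
  [[-0.15,-0.96,0],[0,0,0],1],
  [[-0.07,-0.96,0],[0,0,0],1],
  [[0,0,0.8],[0,0,0],1],
  [[0,0,0],[0,0,0],1],
])

```text
clock: 43.1
position: [0.6059, -0.001, 0.2308]
tool_rot: [-3.141, -0.002, 3.083]
force: [-0.4, 0.2, -1.4]
grip_width: 0.0453
finger_force: 41.4
```

```bash
python3 go.py  r=3.1416,0,3.085 607.8,0,144
```

```text
clk 43.1 tcp [605.9  -1.  230.8] rpy [-3.141e+00 -2.000e-03  3.083e+00] F [-0.4  0.2 -1.4] w 0.0453
rot total [-0.001 -0.014 -0.011]
607.8,0,144 total [-0.075  0.044  3.473] rows 4 each [-0.019  0.011  0.868]
```

Emit:
play_rows([
  [[-0.09,0.05,0.7],[0,0,0],1],
  [[0,0,0.9],[0,0,0],1],
  [[0,0,0.9],[0,0,0],1],
  [[0,0,0.7],[0,0,0],1],
  [[0,0,0.28],[0,0,0],1],
  [[0,0,0],[0,0,0],1],
  [[0,0,0],[0,0,0],-0.45],
  [[0,0,0],[0,0,0],-0.45],
  [[0,0,0],[0,0,0],-0.45],
  [[0,0,-0.5],[0,0,0],-0.45],
  [[0,0,-1],[0,0,0],-0.45],
  [[0,0,-1],[0,0,0],-1],
  [[0,0,-1],[0,0,0],-1],
  [[0,0,-1],[0,0,0],-1],
  [[0.5,0,0],[0,0,0],-1],
  [[0,0,0],[0,0,0],-1],
])

```text
clock: 45.1
position: [0.5956, 0.0016, 0.2574]
tool_rot: [3.141, -0.0, 3.084]
force: [-0.3, 0.0, -0.3]
grip_width: 0.0855
finger_force: 0.0
```

```bash
python3 blk.py wrist;  python3 - <<'E'
from h import *
f=grab_frame("wrist");save(f,"w5.png")
P,u,v=world(f);rgb=f["pixels"][v,u].astype(int)
red=(rgb[:,0]>130)&(rgb[:,1]<70)&(rgb[:,2]<80)&(abs(P[:,1]+.16)<.05)&(abs(P[:,0]-.58)<.06);q=P[red];print(q.mean(0),q.min(0),np.percentile(q,98,axis=0))
E
```

```text
wrist bench 744.6 -103.3 size 28.9 7.2 yaw deg -9.1 n 120
wrist bed 507.4 6.2 size 45.8 45.7 yaw deg -2.7 n 4592
wrist bed 557.7 3.7 size 45.5 45.9 yaw deg -3.4 n 3836
wrist bed 606.6 1.3 size 45.7 45.3 yaw deg -3.2 n 3210
[ 0.5870344  -0.15870423  0.05947937] [ 0.57170277 -0.18600986  0.05337204] [ 0.59401676 -0.13399292  0.06249156]
```

View pics/w5.png

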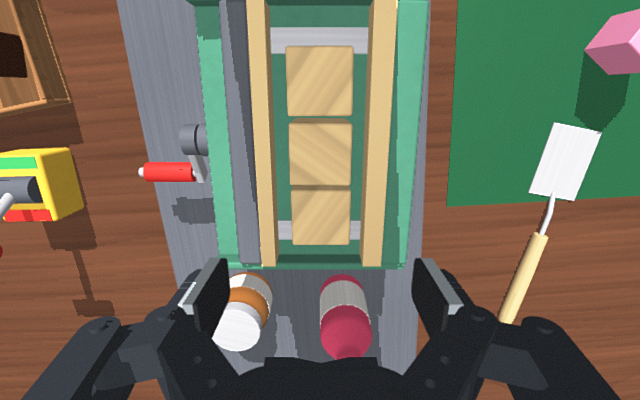

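```bash
python3 go.py 585,-162,250 r=3.1416,0,1.513
python3 - <<'E'
from h import *
R=Ro.from_euler("xyz",[np.pi,0,1.513])*Ro.from_rotvec([0,.4,0]);print(R.as_euler("xyz"),R.as_matrix().round(3))
E
```

```text
clk 45.2 tcp [596.2   1.6 256.9] rpy [-3.142e+00 -1.000e-03  3.084e+00] F [-0.3 -0.2 -0.1] w 0.0855
585,-162,250 total [ 0.069 -6.56   0.278] rows 7 each [ 0.01  -0.937  0.04 ]
rot total [-4.0000e-03 -3.0000e-03  1.0473e+01]
[ 3.14159265 -0.4         1.513     ] [[ 0.053  0.998  0.022]
 [ 0.92  -0.058  0.389]
 [ 0.389  0.    -0.921]]
```

Emit:
play_rows([
  [[0.04,-0.94,0],[0,0,0],-0.06],
  [[0.04,-0.94,0],[0,0,0],-0.06],
  [[0.04,-0.94,0],[0,0,0],-0.06],
  [[0.04,-0.94,0],[0,0,0],-0.06],
  [[0.04,-0.94,0],[0,0,0],-0.06],
  [[0.04,-0.94,0],[0,0,0],-0.06],
  [[0.04,-0.94,0],[0,0,0],-0.06],
  [[0,0,0],[0,0,0.95],-0.06],
  [[0,0,0],[0,0,0.95],-0.06],
  [[0,0,0],[0,0,0.95],-0.06],
  [[0,0,0],[0,0,0.95],-0.06],
  [[0,0,0],[0,0,0.95],-0.06],
  [[0,0,0],[0,0,0.95],-0.06],
  [[0,0,0],[0,0,0.95],-0.06],
  [[0,0,0],[0,0,0.95],-0.06],
  [[0,0,0],[0,0,0.95],-0.06],
  [[0,0,0],[0,0,0.95],-0.06],
  [[0,0,0],[0,0,0.95],-0.06],
  [[0,0,0],[0,0,0],-0.06],
])

```text
clock: 47.58
position: [0.58, -0.1621, 0.2567]
tool_rot: [-3.14, 0.001, 1.517]
force: [0.5, 0.1, -0.2]
grip_width: 0.0449
finger_force: 0.0
```

Emit:
play_rows([
  [[0,0,0],[0,0.9,0],-0.06],
  [[0,0,0],[0,0.9,0],-0.06],
  [[0,0,0],[0,0.87,0],-0.06],
  [[0,0,0],[0,0,0],-0.06],
  [[0,0,0],[0,0,0],-0.06],
])

```text
clock: 48.2
position: [0.5801, -0.162, 0.2571]
tool_rot: [3.141, -0.399, 1.518]
force: [0.6, -0.3, -0.7]
grip_width: 0.0451
finger_force: 0.0
```

```bash
python3 go.py
python3 - <<'E'
from h import *
print(np.round(bot.observe()["qpos"],3))
f=grab_frame("wrist");save(f,"w6.png",(0,0,640,400),1)
P,u,v=world(f);rgb=f["pixels"][v,u].astype(int)
red=(rgb[:,0]>130)&(rgb[:,1]<70)&(rgb[:,2]<80)&(abs(P[:,1]+.16)<.05)&(abs(P[:,0]-.58)<.06);q=P[red];print(q.mean(0),q.min(0),np.percentile(q,98,axis=0))
E
```

```text
clk 48.2 tcp [ 580.1 -162.   257.1] rpy [ 3.141 -0.399  1.518] F [ 0.6 -0.3 -0.7] w 0.0451
[ 0.066  0.604  0.469  1.589 -0.655  1.264  0.719]
[ 0.59108204 -0.16058851  0.05888712] [ 0.57488153 -0.18434049  0.05357964] [ 0.59518951 -0.13578352  0.06229435]
```

View pics/w6.png

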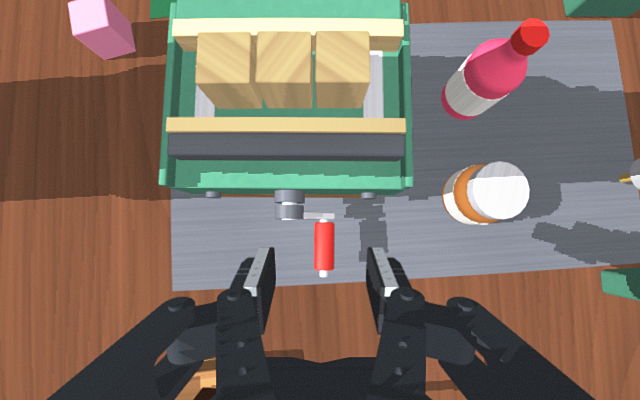

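```bash
python3 go.py r=3.1416,-.4,1.513 584.8,-160,150 584.8,-160,48
```

```text
clk 48.25 tcp [ 580.2 -161.4  257.3] rpy [ 3.141 -0.399  1.519] F [ 0.2  0.4 -0. ] w 0.0454
rot total [-0.012  0.006  0.038]
584.8,-160,150 total [-1.609  0.18   3.98 ] rows 4 each [-0.402  0.045  0.995]
584.8,-160,48 total [-1.589  0.     3.758] rows 4 each [-0.397  0.     0.939]
```

Emit:
play_rows([
  [[-0.4,0.18,0.99],[0,0,0.04],-0.06],
  [[-0.4,0,0.99],[0,0,0],-0.06],
  [[-0.4,0,0.99],[0,0,0],-0.06],
  [[-0.4,0,0.99],[0,0,0],-0.06],
  [[-0.35,0,0.8],[0,0,0],-0.06],
  [[-0.3,0,0.7],[0,0,0],-0.06],
  [[0,0,0],[0,0,0],-0.06],
])

```text
clock: 49.12
position: [0.5839, -0.1607, 0.1087]
tool_rot: [-3.137, -0.401, 1.51]
force: [-0.3, -0.1, 0.1]
grip_width: 0.0451
finger_force: 0.0
```

```bash
python3 go.py r=3.1416,-.4,1.513 584.8,-160,48
```

```text
clk 49.12 tcp [ 583.9 -160.7  108.7] rpy [-3.137 -0.401  1.51 ] F [-0.3 -0.1  0.1] w 0.0451
rot total [-0.019 -0.005 -0.021]
584.8,-160,48 total [-0.918  0.034  2.247] rows 3 each [-0.306  0.011  0.749]
```

Emit:
play_rows([
  [[-0.3,0.03,0.75],[0,0,0],-0.06],
  [[-0.3,0,0.75],[0,0,0],-0.06],
  [[-0.32,0,0.75],[0,0,0],-0.06],
  [[0,0,0],[0,0,0],1],
  [[0,0,0],[0,0,0],1],
  [[0,0,0],[0,0,0],1],
  [[0,0,0],[0,0,0],1],
], newtons=50)

```text
clock: 50.0
position: [0.5846, -0.1605, 0.0491]
tool_rot: [-3.139, -0.4, 1.51]
force: [-5.6, -0.7, -4.9]
grip_width: 0.0206
finger_force: 49.2
```

```bash
python3 go.py
python3 - <<'E'
from h import *
s=bot.observe();p=np.array(s["position"]);R=Ro.from_euler("xyz",s["tool_rot"]).as_matrix()
G=p-.005*R[:,2]; O=np.array([.557,.0006]);xv=np.array([.998,-.0593]);yv=np.array([.0593,.998])
d=G[:2]-O;x=d@xv;y=d@yv;z=G[2]-.072;print("grip vise xyz",x,y,z,"r",np.hypot(x,z),"th",np.arctan2(x,z),"ff",s["finger_force"])
E
```

```text
clk 50.0 tcp [ 584.6 -160.5   49.1] rpy [-3.139 -0.4    1.51 ] F [-5.6 -0.7 -4.9] w 0.0206
grip vise xyz 0.037120078575731755 -0.16109546937681737 -0.01830745599877634 r 0.041389167406649184 th 2.028985539366224 ff 49.2259418964386
```

```bash
cat > crank.py <<'E'
import sys
from h import *
n,dt=int(sys.argv[1]),float(sys.argv[2])
s=bot.observe();p=np.array(s["position"]);R=Ro.from_euler("xyz",s["tool_rot"]).as_matrix()
G=p-.005*R[:,2];xv=np.array([.998,-.0593,0]);yv=np.array([.0593,.998,0]);O=np.array([.557,.0006,.072])
d=G-O;x,y,z=d@xv,d@yv,d[2];th=np.arctan2(x,z)
print("clk",round(s["clock"],1),"th mod 2pi",round(th%(2*np.pi),3),"r",np.hypot(x,z).round(4),"y",y.round(4),"F",np.round(s["force"],1),"rpy",np.round(s["tool_rot"],3),"w",round(s["grip_width"],4))
t=th+dt*np.arange(1,n+1)
W=O+np.outer(.042*np.sin(t),xv)+np.outer(0*t-.161,yv)+np.outer(.042*np.cos(t),[0,0,1])
D=np.diff(np.vstack([G,W]),axis=0)@R/.025
T=Ro.from_euler("xyz",[np.pi,-.4,1.513]).as_matrix();print("rotfix",(Ro.from_matrix(R.T@T).as_rotvec()/.15).round(2))
acc=np.zeros(3);out=[]
for q in np.cumsum(D,0):
    r=np.round(q-acc,2);acc+=r;out.append("[[%g,%g,%g],[0,0,0],1]"%tuple(r+0.))
print(",".join(out))
E
python3 crank.py 20 0.28
```

```text
clk 50.0 th mod 2pi 2.029 r 0.0414 y -0.1611 F [-5.6 -0.7 -4.9] rpy [-3.139 -0.4    1.51 ] w 0.0206
rotfix [-0.01 -0.   -0.02]
[[-0.15,-0.24,0.37],[0,0,0],1],[[-0.12,-0.36,0.28],[0,0,0],1],[[-0.07,-0.43,0.17],[0,0,0],1],[[-0.03,-0.47,0.06],[0,0,0],1],[[0.03,-0.46,-0.06],[0,0,0],1],[[0.08,-0.43,-0.18],[0,0,0],1],[[0.11,-0.35,-0.28],[0,0,0],1],[[0.16,-0.26,-0.36],[0,0,0],1],[[0.17,-0.14,-0.41],[0,0,0],1],[[0.18,-0.02,-0.43],[0,0,0],1],[[0.18,0.12,-0.42],[0,0,0],1],[[0.16,0.24,-0.37],[0,0,0],1],[[0.12,0.34,-0.3],[0,0,0],1],[[0.09,0.42,-0.2],[0,0,0],1],[[0.03,0.46,-0.08],[0,0,0],1],[[-0.01,0.46,0.03],[0,0,0],1],[[-0.07,0.44,0.16],[0,0,0],1],[[-0.11,0.38,0.26],[0,0,0],1],[[-0.14,0.28,0.34],[0,0,0],1],[[-0.17,0.17,0.4],[0,0,0],1]
```

Start with a short stretch to check the forces.

Emit:
play_rows([
  [[-0.15,-0.24,0.37],[0,0,0],1],
  [[-0.12,-0.36,0.28],[0,0,0],1],
  [[-0.07,-0.43,0.17],[0,0,0],1],
  [[-0.03,-0.47,0.06],[0,0,0],1],
  [[0.03,-0.46,-0.06],[0,0,0],1],
])

```text
clock: 50.62
position: [0.5372, -0.1577, 0.0273]
tool_rot: [3.141, -0.399, 1.511]
force: [6.2, 0.1, -2.2]
grip_width: 0.0205
finger_force: 49.9
```

```bash
python3 crank.py 20 0.28
```

```text
clk 50.6 th mod 2pi 3.394 r 0.0414 y -0.1611 F [ 6.2  0.1 -2.2] rpy [ 3.141 -0.399  1.511] w 0.0205
rotfix [ 0.01  0.   -0.02]
[[0.07,-0.44,-0.14],[0,0,0],1],[[0.11,-0.37,-0.27],[0,0,0],1],[[0.15,-0.27,-0.35],[0,0,0],1],[[0.17,-0.15,-0.41],[0,0,0],1],[[0.18,-0.03,-0.43],[0,0,0],1],[[0.18,0.11,-0.42],[0,0,0],1],[[0.16,0.22,-0.38],[0,0,0],1],[[0.13,0.33,-0.31],[0,0,0],1],[[0.09,0.41,-0.21],[0,0,0],1],[[0.04,0.46,-0.1],[0,0,0],1],[[-0.01,0.47,0.03],[0,0,0],1],[[-0.06,0.44,0.14],[0,0,0],1],[[-0.1,0.38,0.25],[0,0,0],1],[[-0.14,0.3,0.33],[0,0,0],1],[[-0.17,0.18,0.4],[0,0,0],1],[[-0.18,0.05,0.43],[0,0,0],1],[[-0.18,-0.07,0.43],[0,0,0],1],[[-0.17,-0.2,0.39],[0,0,0],1],[[-0.13,-0.31,0.32],[0,0,0],1],[[-0.1,-0.39,0.23],[0,0,0],1]
```

Emit:
play_rows([
  [[0.07,-0.44,-0.14],[0,0,0],1],
  [[0.11,-0.37,-0.27],[0,0,0],1],
  [[0.15,-0.27,-0.35],[0,0,0],1],
  [[0.17,-0.15,-0.41],[0,0,0],1],
  [[0.18,-0.03,-0.43],[0,0,0],1],
  [[0.18,0.11,-0.42],[0,0,0],1],
  [[0.16,0.22,-0.38],[0,0,0],1],
  [[0.13,0.33,-0.31],[0,0,0],1],
  [[0.09,0.41,-0.21],[0,0,0],1],
  [[0.04,0.46,-0.1],[0,0,0],1],
  [[-0.01,0.47,0.03],[0,0,0],1],
  [[-0.06,0.44,0.14],[0,0,0],1],
  [[-0.1,0.38,0.25],[0,0,0],1],
  [[-0.14,0.3,0.33],[0,0,0],1],
  [[-0.17,0.18,0.4],[0,0,0],1],
  [[-0.18,0.05,0.43],[0,0,0],1],
  [[-0.18,-0.07,0.43],[0,0,0],1],
  [[-0.17,-0.2,0.39],[0,0,0],1],
  [[-0.13,-0.31,0.32],[0,0,0],1],
  [[-0.1,-0.39,0.23],[0,0,0],1],
])

```text
clock: 53.12
position: [0.5649, -0.1591, 0.0297]
tool_rot: [-3.141, -0.4, 1.51]
force: [-0.5, -4.6, 17.2]
grip_width: 0.0204
finger_force: 52.2
```

```bash
python3 crank.py 20 0.28
```

```text
clk 53.1 th mod 2pi 2.71 r 0.0415 y -0.1609 F [-0.5 -4.6 17.2] rpy [-3.141 -0.4    1.51 ] w 0.0204
rotfix [ 0.   -0.   -0.02]
[[-0.06,-0.44,0.14],[0,0,0],1],[[0,-0.47,0],[0,0,0],1],[[0.04,-0.45,-0.11],[0,0,0],1],[[0.1,-0.4,-0.22],[0,0,0],1],[[0.13,-0.32,-0.32],[0,0,0],1],[[0.17,-0.21,-0.39],[0,0,0],1],[[0.18,-0.08,-0.42],[0,0,0],1],[[0.18,0.04,-0.43],[0,0,0],1],[[0.17,0.17,-0.4],[0,0,0],1],[[0.14,0.29,-0.35],[0,0,0],1],[[0.11,0.38,-0.25],[0,0,0],1],[[0.07,0.44,-0.15],[0,0,0],1],[[0.01,0.47,-0.03],[0,0,0],1],[[-0.04,0.45,0.09],[0,0,0],1],[[-0.08,0.42,0.2],[0,0,0],1],[[-0.13,0.34,0.3],[0,0,0],1],[[-0.16,0.23,0.37],[0,0,0],1],[[-0.17,0.11,0.42],[0,0,0],1],[[-0.19,-0.01,0.43],[0,0,0],1],[[-0.17,-0.15,0.41],[0,0,0],1]
```

Emit:
play_rows([
  [[-0.06,-0.44,0.14],[0,0,0],1],
  [[0,-0.47,0],[0,0,0],1],
  [[0.04,-0.45,-0.11],[0,0,0],1],
  [[0.1,-0.4,-0.22],[0,0,0],1],
  [[0.13,-0.32,-0.32],[0,0,0],1],
  [[0.17,-0.21,-0.39],[0,0,0],1],
  [[0.18,-0.08,-0.42],[0,0,0],1],
  [[0.18,0.04,-0.43],[0,0,0],1],
  [[0.17,0.17,-0.4],[0,0,0],1],
  [[0.14,0.29,-0.35],[0,0,0],1],
  [[0.11,0.38,-0.25],[0,0,0],1],
  [[0.07,0.44,-0.15],[0,0,0],1],
  [[0.01,0.47,-0.03],[0,0,0],1],
  [[-0.04,0.45,0.09],[0,0,0],1],
  [[-0.08,0.42,0.2],[0,0,0],1],
  [[-0.13,0.34,0.3],[0,0,0],1],
  [[-0.16,0.23,0.37],[0,0,0],1],
  [[-0.17,0.11,0.42],[0,0,0],1],
  [[-0.19,-0.01,0.43],[0,0,0],1],
])

```text
clock: 55.5
position: [0.5885, -0.1606, 0.0598]
tool_rot: [-3.14, -0.401, 1.51]
force: [-8.5, -3.5, 7.6]
grip_width: 0.0204
finger_force: 51.6
```

```bash
python3 crank.py 16 0.1; python3 blk.py top scene
```

```text
clk 55.5 th mod 2pi 1.755 r 0.0417 y -0.1609 F [-8.5 -3.5  7.6] rpy [-3.14  -0.401  1.51 ] w 0.0204
rotfix [-0.01 -0.   -0.02]
[[-0.06,-0.03,0.15],[0,0,0],1],[[-0.07,-0.05,0.15],[0,0,0],1],[[-0.06,-0.07,0.14],[0,0,0],1],[[-0.05,-0.09,0.13],[0,0,0],1],[[-0.06,-0.1,0.13],[0,0,0],1],[[-0.04,-0.11,0.11],[0,0,0],1],[[-0.05,-0.12,0.11],[0,0,0],1],[[-0.04,-0.14,0.09],[0,0,0],1],[[-0.03,-0.14,0.08],[0,0,0],1],[[-0.03,-0.15,0.06],[0,0,0],1],[[-0.02,-0.16,0.05],[0,0,0],1],[[-0.02,-0.17,0.04],[0,0,0],1],[[0,-0.16,0.02],[0,0,0],1],[[-0.01,-0.17,0.01],[0,0,0],1],[[0.01,-0.17,-0.01],[0,0,0],1],[[0.01,-0.16,-0.03],[0,0,0],1]
top bed 582.6 15.6 size 46.0 96.4 yaw deg -3.5 n 568
top bed 507.8 20.1 size 45.9 45.7 yaw deg -3.4 n 285
scene bed 557.7 17.6 size 47.2 149.9 yaw deg -3.2 n 1123
```

Emit:
play_rows([
  [[-0.06,-0.03,0.15],[0,0,0],1],
  [[-0.07,-0.05,0.15],[0,0,0],1],
  [[-0.06,-0.07,0.14],[0,0,0],1],
  [[-0.05,-0.09,0.13],[0,0,0],1],
  [[-0.06,-0.1,0.13],[0,0,0],1],
  [[-0.04,-0.11,0.11],[0,0,0],1],
  [[-0.05,-0.12,0.11],[0,0,0],1],
  [[-0.04,-0.14,0.09],[0,0,0],1],
  [[-0.03,-0.14,0.08],[0,0,0],1],
  [[-0.03,-0.15,0.06],[0,0,0],1],
  [[-0.02,-0.16,0.05],[0,0,0],1],
])

```text
clock: 56.98
position: [0.5604, -0.1589, 0.028]
tool_rot: [3.141, -0.401, 1.511]
force: [3.4, -5.2, 10.4]
grip_width: 0.0209
finger_force: 52.0
```

```bash
python3 crank.py 8 0.06
```

```text
clk 57.0 th mod 2pi 2.827 r 0.0414 y -0.1609 F [ 3.4 -5.2 10.4] rpy [ 3.141 -0.401  1.511] w 0.0209
rotfix [ 0.01 -0.   -0.01]
[[-0.02,-0.09,0.05],[0,0,0],1],[[-0.01,-0.1,0.02],[0,0,0],1],[[0,-0.1,0.01],[0,0,0],1],[[-0.01,-0.1,0.01],[0,0,0],1],[[0,-0.1,0.01],[0,0,0],1],[[0,-0.1,-0.01],[0,0,0],1],[[0,-0.1,0],[0,0,0],1],[[0.01,-0.1,-0.02],[0,0,0],1]
```

Emit:
play_rows([
  [[-0.02,-0.09,0.05],[0,0,0],1],
  [[-0.01,-0.1,0.02],[0,0,0],1],
  [[0,-0.1,0.01],[0,0,0],1],
  [[-0.01,-0.1,0.01],[0,0,0],1],
  [[0,-0.1,0.01],[0,0,0],1],
  [[0,0,0],[0,0,0],1],
])

```text
clock: 57.72
position: [0.5487, -0.1581, 0.0258]
tool_rot: [3.14, -0.401, 1.511]
force: [3.2, -5.3, 16.5]
grip_width: 0.0205
finger_force: 52.4
```

```bash
python3 crank.py 8 0.06
```

```text
clk 57.7 th mod 2pi 3.114 r 0.0416 y -0.1609 F [ 3.2 -5.3 16.5] rpy [ 3.14  -0.401  1.511] w 0.0205
rotfix [ 0.02 -0.   -0.01]
[[-0.01,-0.1,0.01],[0,0,0],1],[[0,-0.1,0],[0,0,0],1],[[0.01,-0.1,-0.02],[0,0,0],1],[[0.01,-0.1,-0.01],[0,0,0],1],[[0.01,-0.1,-0.03],[0,0,0],1],[[0.01,-0.09,-0.02],[0,0,0],1],[[0.01,-0.1,-0.04],[0,0,0],1],[[0.02,-0.09,-0.03],[0,0,0],1]
```

Emit:
play_rows([
  [[0,-0.1,0],[0,0,0],1],
  [[0,-0.1,0],[0,0,0],1],
  [[0,-0.1,-0.02],[0,0,0],1],
  [[0,0,0],[0,0,0],1],
])

```text
clock: 58.22
position: [0.5428, -0.1579, 0.0262]
tool_rot: [3.137, -0.4, 1.512]
force: [14.3, -4.9, 6.3]
grip_width: 0.0201
finger_force: 51.5
```

```bash
python3 crank.py 8 0.06
```

```text
clk 58.2 th mod 2pi 3.257 r 0.0415 y -0.1609 F [14.3 -4.9  6.3] rpy [ 3.137 -0.4    1.512] w 0.0201
rotfix [ 0.03  0.   -0.01]
[[0,-0.1,0],[0,0,0],1],[[0.01,-0.1,-0.01],[0,0,0],1],[[0.01,-0.1,-0.03],[0,0,0],1],[[0.01,-0.09,-0.03],[0,0,0],1],[[0.01,-0.1,-0.03],[0,0,0],1],[[0.02,-0.09,-0.05],[0,0,0],1],[[0.02,-0.08,-0.04],[0,0,0],1],[[0.02,-0.09,-0.05],[0,0,0],1]
```

Emit:
play_rows([
  [[0,-0.09,0],[0,0,0],1],
  [[0.01,-0.09,-0.02],[0,0,0],1],
  [[0,0,0],[0,0,0],1],
])

```text
clock: 58.6
position: [0.5396, -0.1578, 0.0267]
tool_rot: [3.135, -0.399, 1.512]
force: [23.6, -4.7, -1.0]
grip_width: 0.0204
finger_force: 51.2
```

```bash
python3 crank.py 4 0.06
```

```text
clk 58.6 th mod 2pi 3.336 r 0.0415 y -0.161 F [23.6 -4.7 -1. ] rpy [ 3.135 -0.399  1.512] w 0.0204
rotfix [ 0.05  0.01 -0.01]
[[0,-0.1,0],[0,0,0],1],[[0.01,-0.1,-0.03],[0,0,0],1],[[0.02,-0.09,-0.03],[0,0,0],1],[[0.01,-0.1,-0.04],[0,0,0],1]
```

Emit:
play_rows([
  [[0,0,0],[0,0,0],-0.06],
  [[0,0,0],[0,0,0],-0.06],
  [[0,0,0],[0,0,0],-0.06],
  [[0,0,-0.5],[0,0,0],-0.06],
  [[0,0,-1],[0,0,0],-0.06],
  [[0,0,-1],[0,0,0],-0.06],
  [[0,0,-1],[0,0,0],-0.06],
  [[0,0,-1],[0,0,0],-0.06],
  [[0,0,-1],[0,0,0],-0.06],
  [[0,0,-1],[0,0,0],-0.06],
  [[0,0,-1],[0,0,0],-0.06],
  [[0,0,-1],[0,0,0],1],
  [[0,0,-0.5],[0,-0.9,0],1],
  [[0,0,0],[0,-0.9,0],1],
  [[0,0,0],[0,-0.87,0],1],
  [[0,0,0],[0,0,0],1],
])

```text
clock: 60.6
position: [0.5305, -0.2426, 0.2328]
tool_rot: [-3.139, 0.0, 1.514]
force: [-0.3, 0.1, 0.1]
grip_width: 0.0001
finger_force: 0.0
```

```bash
python3 go.py r=3.1416,0,1.513 685,-346,250 685,-346,127 575,-340,127; python3 blk.py top scene
python3 - <<'E'
from h import *
f=grab_frame("scene");save(f,"s7.png",(150,100,390,280),3)
P,u,v=world(f);rgb=f["pixels"][v,u].astype(int)
red=(rgb[:,0]>130)&(rgb[:,1]<70)&(rgb[:,2]<80)
k=red&(abs(P[:,1]+.16)<.05)&(abs(P[:,0]-.55)<.08)&(P[:,2]<.14);print("grip",P[k].mean(0))
k=red&(P[:,1]<-.28)&(P[:,2]>.09);print("bar",P[k].mean(0))
E
```

```text
clk 60.6 tcp [ 530.5 -242.6  232.8] rpy [-3.139  0.     1.514] F [-0.3  0.1  0.1] w 0.0001
rot total [-0.014  0.001  0.01 ]
685,-346,250 total [-3.773  6.408 -0.686] rows 7 each [-0.539  0.915 -0.098]
685,-346,127 total [0.   0.   4.92] rows 5 each [0.    0.    0.984]
575,-340,127 total [-0.015 -4.407  0.   ] rows 5 each [-0.003 -0.881  0.   ]
top bed 582.7 19.2 size 45.9 95.8 yaw deg -3.2 n 559
top bed 507.9 23.4 size 45.8 45.7 yaw deg -2.8 n 285
scene bed 558.5 20.9 size 47.3 146.8 yaw deg -3.5 n 1115
grip [ 0.55393992 -0.15501177  0.03667053]
bar [ 0.64108843 -0.34378977  0.12947106]
```

View pics/s7.png

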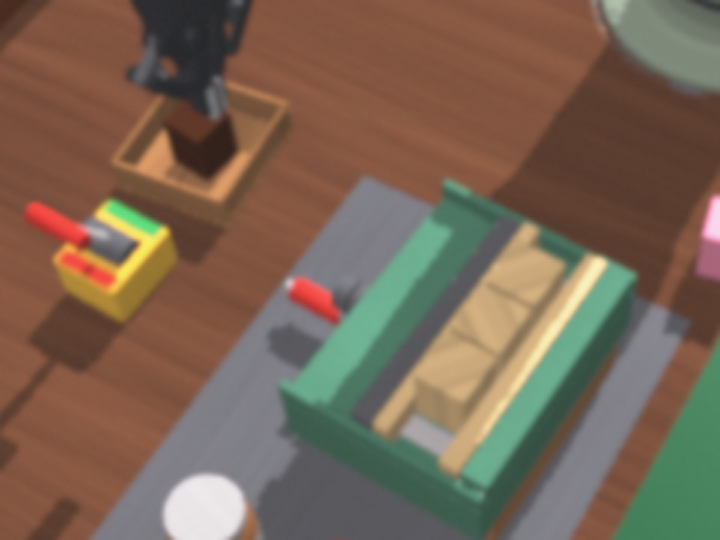

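Run:
```python
from h import *
for c in("top","scene","wrist"):
    f=grab_frame(c);P,u,v=world(f);rgb=f["pixels"][v,u].astype(int)
    k=(rgb[:,0]>120)&(rgb[:,1]<70)&(rgb[:,2]<80)&(abs(P[:,1]+.16)<.05)&(abs(P[:,0]-.55)<.08)&(P[:,2]<.14)
    if k.sum()<10: continue
    q=P[k];print(c,k.sum(),q.mean(0).round(4),np.percentile(q,2,axis=0).round(4),np.percentile(q,98,axis=0).round(4))
    t=q[q[:,2]>np.percentile(q[:,2],75)];print(" ridge",t.mean(0).round(4))
```

```text
top 31 [ 0.5523 -0.1606  0.0365] [ 0.5486 -0.1804  0.017 ] [ 0.5588 -0.1407  0.0432]
 ridge [ 0.5496 -0.1637  0.0415]
scene 57 [ 0.5537 -0.1555  0.0362] [ 0.5498 -0.1759  0.0295] [ 0.558  -0.133   0.0429]
 ridge [ 0.5529 -0.1563  0.0408]
wrist 281 [ 0.5531 -0.1599  0.0371] [ 0.549  -0.1823  0.0334] [ 0.5563 -0.1342  0.0398]
 ridge [ 0.5513 -0.1626  0.039 ]
```

Run:
```python
from h import *
for c in("top","wrist","scene"):
    f=grab_frame(c);P,u,v=world(f);rgb=f["pixels"][v,u].astype(int)
    k=(rgb[:,0]>2.2*rgb[:,1])&(rgb[:,0]>2.0*rgb[:,2])&(rgb[:,0]>40)&(P[:,1]<-.135)&(P[:,1]>-.18)&(abs(P[:,0]-.55)<.05)&(P[:,2]<.14)&(P[:,2]>.012)
    q=P[k];print(c,k.sum(),np.percentile(q,2,axis=0).round(4),np.percentile(q,98,axis=0).round(4))
    # circle fit in xz, r=11mm
    from scipy.optimize import least_squares
    r=least_squares(lambda a:np.hypot(q[:,0]+.0593*(q[:,1]+.16)*-1-a[0],q[:,2]-a[1])-.011,[.545,.03],loss="soft_l1",f_scale=.001);print(r.x.round(4),np.abs(r.fun).mean().round(5))
f=grab_frame("wrist");save(f,"w8.png",(240,0,640,300),2)
```

```text
top 103 [ 0.5346 -0.1778  0.0309] [ 0.5561 -0.1374  0.0436]
[0.5457 0.0299] 0.00138
wrist 874 [ 0.5359 -0.1788  0.0334] [ 0.5558 -0.1357  0.0411]
[0.5462 0.0291] 0.00049
scene 106 [ 0.539  -0.1783  0.0319] [ 0.557  -0.1364  0.0442]
[0.5456 0.0302] 0.00134
```

View pics/w8.png

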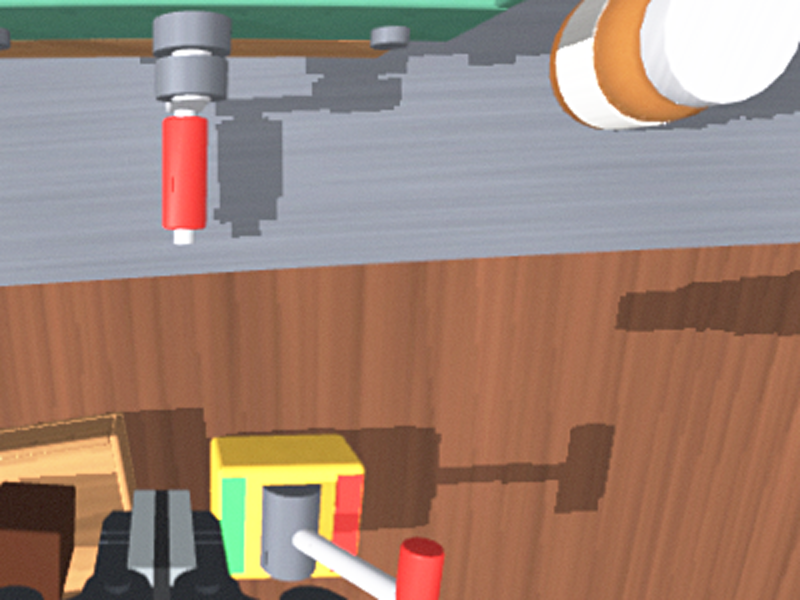

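Emit:
play_rows([
  [[-0.54,0.92,-0.1],[0,0,0],1],
  [[-0.54,0.92,-0.1],[0,0,0],1],
  [[-0.54,0.92,-0.1],[0,0,0],1],
  [[-0.54,0.92,-0.1],[0,0,0],1],
  [[-0.54,0.92,-0.1],[0,0,0],1],
  [[-0.54,0.92,-0.1],[0,0,0],1],
  [[-0.54,0.89,-0.1],[0,0,0],1],
  [[0,0,0.98],[0,0,0],1],
  [[0,0,0.98],[0,0,0],1],
  [[0,0,0],[0,0,0],1],
])

```text
clock: 62.35
position: [0.6834, -0.3484, 0.1983]
tool_rot: [-3.136, -0.001, 1.51]
force: [-0.4, -0.5, -0.3]
grip_width: 0.0
finger_force: 0.0
```

```bash
python3 go.py 685,-346,127 578,-340,127
```

```text
clk 62.35 tcp [ 683.4 -348.4  198.3] rpy [-3.136e+00 -1.000e-03  1.510e+00] F [-0.4 -0.5 -0.3] w 0.0
685,-346,127 total [0.097 0.075 2.851] rows 3 each [0.032 0.025 0.95 ]
578,-340,127 total [-0.019 -4.287  0.023] rows 5 each [-0.004 -0.857  0.005]
```

Emit:
play_rows([
  [[0.1,0.07,0.95],[0,0,0],1],
  [[0,0,0.95],[0,0,0],1],
  [[0,0,0.95],[0,0,0],1],
  [[0,0,0],[0,0,0],1],
  [[0,-0.5,0],[0,0,0],1],
  [[0,-0.5,0],[0,0,0],1],
  [[0,-0.5,0],[0,0,0],1],
  [[0,-0.5,0],[0,0,0],1],
  [[0,-0.5,0],[0,0,0],1],
  [[0,-0.5,0],[0,0,0],1],
  [[0,-0.5,0],[0,0,0],1],
  [[0,-0.1,0],[0,0,0],1],
  [[0,0,0],[0,0,0],1],
  [[0,0,0],[0,0,0],1],
  [[0,1,0],[0,0,0],1],
  [[0,0,-1],[0,0,0],1],
  [[0,0,-1],[0,0,0],1],
  [[0,0,-1],[0,0,0],1],
  [[0,0,-1],[0,0,0],1],
  [[0,0,0],[0,0,0],1],
])

```text
clock: 64.85
position: [0.622, -0.3429, 0.231]
tool_rot: [3.141, 0.001, 1.511]
force: [0.2, 0.0, -0.4]
grip_width: 0.0002
finger_force: 0.0
```

```bash
python3 go.py; python3 blk.py top scene
python3 - <<'E'
from h import *
f=grab_frame("scene");save(f,"s9.png",(140,90,460,330),2.5)
P,u,v=world(f);rgb=f["pixels"][v,u].astype(int)
red=(rgb[:,0]>130)&(rgb[:,1]<70)&(rgb[:,2]<80)
k=red&(P[:,1]<-.28)&(P[:,2]>.09);print("bar",P[k].mean(0))
for n in ["scraper","spirit_bottle","varnish_jar"]:
    for r in regions_of(n,"scene")[:2]:
        q,_,_=world(f,r["mask"]); print(n,round(r["p"],2),np.median(q,0).round(3))
E
```

```text
clk 64.85 tcp [ 622.  -342.9  231. ] rpy [3.141e+00 1.000e-03 1.511e+00] F [ 0.2  0.  -0.4] w 0.0002
top bed 582.8 19.0 size 45.7 95.8 yaw deg -3.1 n 563
top bed 507.9 23.2 size 44.4 46.1 yaw deg 0.6 n 257
scene bed 558.1 21.0 size 47.7 148.1 yaw deg -3.5 n 1132
bar [ 0.55841967 -0.33825235  0.128116  ]
scraper 0.82 [0.637 0.291 0.005]
spirit_bottle 0.65 [0.79  0.032 0.099]
spirit_bottle 0.52 [ 0.552 -0.158  0.039]
varnish_jar 0.81 [ 0.781 -0.097  0.077]
varnish_jar 0.31 [ 0.56  -0.339  0.124]
```

View pics/s9.png

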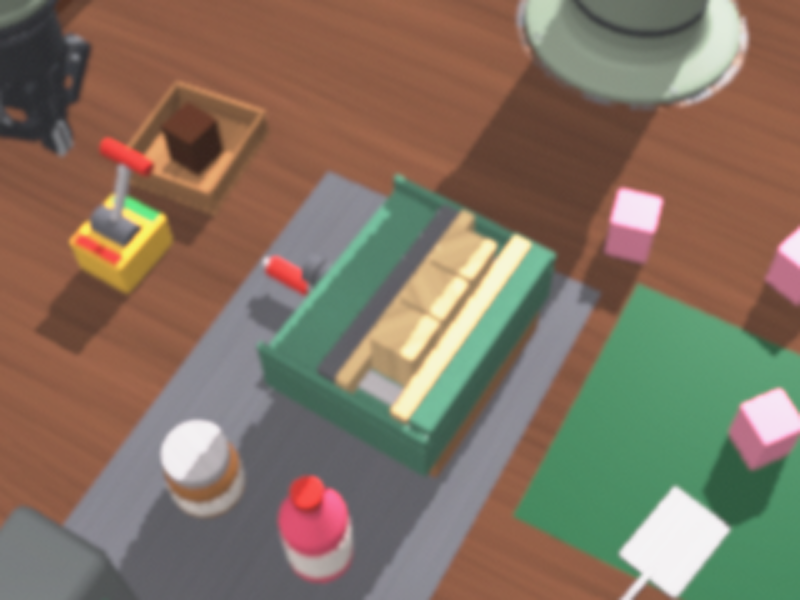

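The lever is on ON (leaning to the green mark), the dark block is in the tray, three maple blocks stand clamped in a row, and the bystanders have not moved.

```bash
python3 -c "
from workcell import bot; print(bot.job_done())"
```

```text
the job is handed in; nothing more can be done
None
```

The job is done and handed in: isolator off first, dark block moved to the tray, the three pale maple blocks clamped in one row in the vise (about 24 N at the crank handle), isolator back on, and the bottle, jar and scraper not moved.

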